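# Hold the board flap at the inspection angle

### The job

A circuit board is fixed inside the white drop-down front flap of the grey control box, which is snapped shut. Take the orange pry tool from its rack, lever the flap ajar, far enough to get a finger behind it, with its blade in the slot at the flap's top edge (no fingers on the shut flap), and stand the tool back upright in its place in the rack. Then take the flap by its top edge and swing it down, without letting it drop open, until its yellow pointer meets the red index on the quadrant, and finish the program still holding it there for inspection, with everything else on the bench left where it stands.

Things in the scene. Friction and masses are not known exactly. Their poses are not given: they have to be found in the camera images.
- slot (a point): centre of the mouth of the pry slot, level with the top of the grey control box (130 deep, 200 wide, 165 mm high, fixed). Slot: open from above, 9 mm wide from the shut flap's inner face to the edge of the 4 mm top panel, 44 mm long, clear for 40 mm below. Axes of the box: x from the flap to the back of the box (across the slot), y along the slot (left seen from the robot), z up
- flap_edge (a point): middle of the top edge of the white front flap, 190 mm wide, 4 mm thick, 0.45 kg; moves with it. x: normal to the flap, towards its inner (board) side; y: along the edge; z: from hinge line to edge (140 mm). Shut, it is level with the slot's centre, 6.5 mm in front (-x). The top 50 mm is plain inside but for a striker 16 mm proud, 60 mm to +y; below is the board
- hinge (a point): middle of the flap's hinge line, 140 mm straight below the shut flap's top edge; axes as those of the box, the line runs along y
- flap (a joint): flap angle, rad: 0 shut (upright), growing as its top swings away from the box (to the box's -x) and down; stop at 1.62. A sprung ball catch holds it shut with about 4 N at the top edge and lets go within 0.06. Then the stiff hinge lets it stay where left up to about 0.32; beyond 0.42 it drops open unless held (0.4 to 1.2 N at the edge)
- index (a joint): angle, rad, at which the red index tab is set on the aluminium quadrant (arc of 95 mm radius round the hinge line, in front of the box, 108 mm to the +y side of the flap's middle): the flap's yellow pointer meets it when joint flap equals this value. The tab is stiff and is to be left as set
- index_tab (a point): middle of the red index tab, 105 mm from the hinge line, 108 mm to its +y side; z points outward from the hinge line through the tab, so it is parallel to the flap's z axis when the flap is at the mark
- pry_grip (a point): centre of the orange handle (20 mm square, 80 mm long) of the pry tool (141 mm, 90 g), upright, blade down, in one of the rack's three places (which one varies). z up along the handle, x across the blade's thickness, y along its width. Below the handle a 26 mm square shoulder, 6 mm thick, rests on the rack; then the blade, its tip 101 mm below this point
- pry_tip (a point): middle of the tip of the pry tool's steel blade, 3 mm thick (x), 14 mm wide (y), 55 mm long from the shoulder; same axes as point pry_grip
- rack: wooden tool rack, a fixed block 60 (x) by 170 (y) by 65 mm high; origin under its centre. Three holes right through, 10 mm (x) by 21 mm (y), at y = -50, 0 and +50 mm: the pry tool stands in one, screwdrivers in the others
- driver_blue: screwdriver with a round blue handle (20 mm), standing in the rack, its top 5 mm lower than the pry tool's; leave alone; origin at its tip
- driver_green: the same with a green handle; leave alone; origin at its tip
- spool: spool of green wire lying flat, 90 mm across, 40 mm high; leave alone; origin under its centre
- meter: yellow hand multimeter lying flat, 170 x 80 x 36 mm; leave alone; origin under its centre
- pliers: small pliers with red handles lying flat, 150 mm long, 10 mm high; leave alone; origin at the pivot
- flux: amber bottle with red cap, 40 mm across, 85 mm high; leave alone; origin under its centre
- tray: blue open tray with dividers, 100 x 140 x 22 mm; leave alone; origin under its centre
Things that resemble listed ones, but are neither listed nor needed, are in the scene too. Of the things like the part that bears pry_grip, leave any that is pink or turquoise; of the rest the smaller one is meant.

How it is judged:
By the outcome, as a careful person would: the job done as asked, in the order asked, and still so for the second after the job is handed in, while the arm keeps its last pose, push and grip.
It also fails if it takes over 67 s, if anything falls off the work surface, if the arm or the gripper's body presses on something with over 40 N, if the wrist force passes 120 N, or if a joint passes its speed limit or range.

### The arm

A 6-joint arm with a two-finger parallel gripper is mounted at the origin on the work surface. World frame = base frame: x ahead of the robot, y to its left, z up, the work surface at z = 0. Lengths are in m, angles in rad, forces in N, time in s.
With the tool pointing down it reaches from about 0.375 to 0.975 m from the base axis. Payload 3.8 kg.
Tool frame: the origin (TCP) lies at the very end of the fingers, on their centre line; the grasp point (between the pads) lies arm.grasp_offset behind it (arm.grasp_offset is the distance from the TCP to the grasp point, in m); z points along the fingers, x is the direction in which the jaws open and shut, and the axes are right-handed (so a half turn about z gives the same grasp; the last joint's range is limited). The gripper opens to 88 mm and grips with 3 to 60 N. Pads are 18 mm wide; open, the fingers measure 123 mm over their backs; the gripper's body (75 mm by 187 mm) begins 45 mm behind the grasp point.
Start: joints at [-1.138, 0.264, 1.604, -0, 1.274, -0.037], TCP at [0.306, -0.602, 0.239] pointing down, gripper open.
Joint ranges: [-2.63, 2.63], [-0.94, 2.18], [0.31, 2.57], [-1.31, 4.45], [0, 2.66], [-2.55, 2.55]. Speed limits (rad/s): [2.57, 2.57, 3.14, 3.14, 3.14, 3.14].

### API

Orientations are given as a unit quaternion [w, x, y, z].
In Python, from station import arm, cams gives the robot as it stands. The module is installed in compiled form; this text tells all that it offers.
- The arm moves only by the tool carry_out, never from a script. Its argument "increments" is a list that holds one entry, the list of rows, each a list of 7 numbers: the shift along the tool's x, y, z in m, then the turn, a rotation vector about the tool's x, y, z in rad, then the closure, from -1 (fully open) to 1 (shut). In form: [[[x, y, z, wx, wy, wz, jaw], ...]]. A call has 1 to 12 rows; each row shifts and turns the pose as measured when the row begins, along the tool's axes as they then stand; what a row does not reach is not made up. A row lasts 1/8 s, in which the tool goes at most 62.5 mm and 10.7 degrees, less where a joint would pass 70% of its speed; a pose out of reach is approached as far as the arm can. A call is refused whole if a number of a shift passes 0.0625 or a number of a turn 0.188, either way. A call with a gripper value outside its range is refused whole. The fingers move at their own pace and stop on an object; "newtons" is the grip in N (left out, the last holds). Time passes only in rows, so rows that do not move let the fingers close. It gives the time, the measured TCP pose, the force and the opening at its end, in the units of the state.
- arm.sense(): the state, without advancing time (a new reading comes with each control period).
- cams.read_camera(name): name is "scene" or "top" or "wrist"; returns the picture (420x560x3 uint8, blue, green, red); there is no depth.
- cams.camera_info(name): a dict with "fovy" (degrees; the focal length in pixels is half the picture's height over the tangent of half this angle, whatever the lens; pixels are square), "cx", "cy" (the principal point, pixels), "eye" and "orientation" of the camera in the world. Camera axes: x right, y up, looking along -z (the intrinsics and any distortion apply to the point x, -y, -z); pixel columns grow to the right and rows downward; lengths in m; the calibration is good to about 2 mm. A picture is of the moment at which its call begins: read the wrist's pose just before it. camera_info takes no time and is no camera call; for the wrist camera it gives the pose at the moment of the call.
- arm.close_job(): hands the job in, once; it reports no verdict.
The state is a dict: "time_s": time; "joint_pos": joint angles; "qvel": joint speeds; "tau": joint torques, N m; "position": TCP position; "tool_rot": TCP orientation; "wrist_force": force on the tool from outside, world axes, zero at the start; "moment": the same for the moment, N m; "grip_width": finger opening in m.
Only numpy, scipy, OpenCV 4.12 (cv2) and the standard library are available. Lean on these libraries where they do the work, as an engineer would, in place of code of your own. Each camera call takes 0.05 s, during which the arm holds its last target. There are 200 camera calls.

## Working session

There is one attempt and no reset: what is moved stays moved. The work goes in short steps, Python scripts to look and compute and a tool call to move; the robot and the scene stay as the last step left them, time stands still between calls to the robot, and variables do not carry over. Pictures are saved under pics/ and viewed, about 8 in all and at most 12, crops included, and the job is handed in when it is done.

Besides the shell and the picture viewer there is one more tool, called after ">>>" by a JSON object that holds its "name" and its "arguments", one argument or row to a line. carry_out: Moves the arm, as the interface text tells. Its arguments: {"type":"object","properties":{"increments":{"type":"array","items":{"type":"array","items":{"type":"array","items":{"type":"number"}}}},"newtons":{"type":"number"}},"required":["increments"]}

```bash
mkdir -p pics; python3 - <<'E'
from station import arm, cams
import cv2
s=arm.sense(); print(s, arm.grasp_offset)
for n in ("scene","top","wrist"):
    print(n,cams.camera_info(n))
    cv2.imwrite(f"pics/{n}0.png",cams.read_camera(n))
E
```

```text
{'time_s': 0.0, 'joint_pos': array([-1.13787736e+00,  2.64703322e-01,  1.60536561e+00, -3.89660350e-05,
        1.27364480e+00, -3.68937657e-02]), 'qvel': array([ 8.53416896e-04,  2.90172395e-04,  1.88898747e-04,  2.49899722e-03,
       -5.75792984e-05, -3.00145295e-04]), 'tau': array([ 2.11617339e-04, -5.02106524e+01, -3.56882071e+01,  7.29448395e-02,
        2.94905005e-02, -1.61558442e-04]), 'position': array([ 0.30528622, -0.60124279,  0.23742608]), 'tool_rot': array([-5.72234724e-04,  8.52269877e-01, -5.23101263e-01, -8.93105078e-04]), 'wrist_force': array([-0.08404034, -0.67705714, -0.28035454]), 'moment': array([-0.03597239,  0.01951334, -0.03173311]), 'grip_width': 0.0884671608372901} 0.0187
scene {'fovy': 49.70157217681499, 'cx': 274.70668544086055, 'cy': 218.34074277990615, 'eye': array([ 0.54709627, -1.02707882,  0.91331485]), 'orientation': array([0.90057949, 0.43442796, 0.00385006, 0.01463274])}
top {'fovy': 46.66024562078959, 'cx': 275.18515470066086, 'cy': 213.8777577157858, 'eye': array([ 0.25741002, -0.06347753,  1.56250616]), 'orientation': array([ 0.71235969,  0.06642031, -0.05566321, -0.69644355])}
wrist {'fovy': 71.3963446800631, 'cx': 277.3282089602155, 'cy': 211.4005734238251, 'eye': array([ 0.36821872, -0.56829756,  0.38386033]), 'orientation': array([ 0.84447515, -0.11782176,  0.07348888, -0.51728052])}
```

```bash
python3 - <<'E'
import cv2, numpy as np
a=cv2.imread("pics/scene0.png");b=cv2.imread("pics/top0.png")
cv2.imwrite("pics/s1.png",cv2.resize(a,(800,600),interpolation=cv2.INTER_CUBIC))
cv2.imwrite("pics/t1.png",cv2.resize(b,(800,600),interpolation=cv2.INTER_CUBIC))
E
```

```text
(no output)
```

View pics/s1.png

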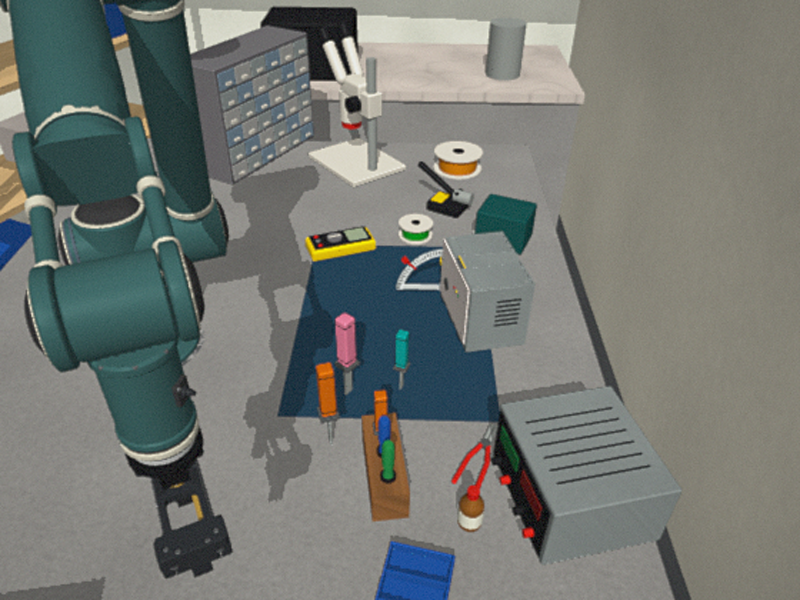

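View pics/t1.png

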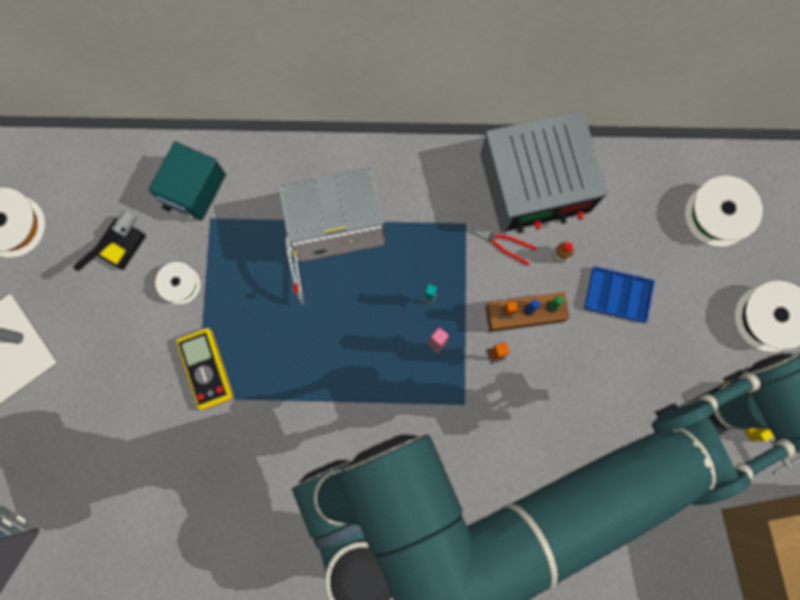

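The pry tool candidates, in 800x600 scene pixels:
- Orange in the rack, about (380,405).
- Larger orange standing free, (327,395).
- Pink, (345,340).
- Turquoise, (402,350).

The smaller orange one, in the rack's +y place, fits. I'll measure it and confirm it in a crop.

```bash
cat > h.py <<'E'
import numpy as np, cv2
from scipy.spatial.transform import Rotation as R
from station import arm, cams
def rot(q): return R.from_quat(np.r_[q[1:],q[0]])
def ray(i,uv):
    f=210/np.tan(np.radians(i["fovy"]/2)); uv=np.atleast_2d(np.asarray(uv,float))
    d=np.c_[(uv[:,0]-i["cx"])/f,-(uv[:,1]-i["cy"])/f,-np.ones(len(uv))]
    return np.array(i["eye"]),rot(i["orientation"]).apply(d)
def onz(i,uv,z):
    e,d=ray(i,uv); return e+d*((z-e[2])/d[:,2])[:,None]
def proj(i,P):
    f=210/np.tan(np.radians(i["fovy"]/2)); c=rot(i["orientation"]).inv().apply(np.atleast_2d(P)-i["eye"])
    return np.c_[i["cx"]-f*c[:,0]/c[:,2], i["cy"]+f*c[:,1]/c[:,2]]
def tri(i1,u1,i2,u2):
    e1,d1=ray(i1,u1);e2,d2=ray(i2,u2);d1,d2=d1[0],d2[0]
    t=np.linalg.lstsq(np.c_[d1,-d2],e2-e1,rcond=None)[0]
    a,b=e1+t[0]*d1,e2+t[1]*d2; return (a+b)/2,np.linalg.norm(a-b)
def blobs(im,lo,hi,amin=15):
    m=cv2.inRange(cv2.cvtColor(im,cv2.COLOR_BGR2HSV),lo,hi)
    n,l,s,c=cv2.connectedComponentsWithStats(m)
    return [(s[k].tolist(),c[k].round(1).tolist(),cv2.minAreaRect(np.argwhere(l==k)[:,::-1].astype(np.float32))) for k in range(1,n) if s[k][4]>=amin]
def snap(n,name):
    i=cams.camera_info(n); im=cams.read_camera(n); cv2.imwrite(f"pics/{name}.png",im); return i,im
E
python3 - <<'E'
from h import *
t=cv2.imread("pics/top0.png");s=cv2.imread("pics/scene0.png");it=cams.camera_info("top");isc=cams.camera_info("scene")
for n,lo,hi in (("orange",(5,180,120),(16,255,255)),("wood",(8,90,50),(16,185,180)),("red",(0,170,90),(4,255,255)),("yellow",(22,120,120),(32,255,255))):
    for b in blobs(t,lo,hi,5): print(n,b, onz(it,b[1],.151)[0].round(3), onz(it,b[1],.065)[0].round(3))
c1=cv2.resize(s[240:330,210:310],(400,360),interpolation=cv2.INTER_CUBIC)
c2=cv2.resize(t[110:220,190:300],(400,360),interpolation=cv2.INTER_CUBIC)
cv2.imwrite("pics/c1.png",np.hstack([c1,c2]))
E
```

```text
orange ([16, 155, 9, 16, 26], [21.2, 163.6], ((21.297576904296875, 163.19204711914062), (2.941176652908325, 17.0), 28.07248878479004)) [0.641 0.731 0.151] [0.665 0.78  0.065]
orange ([397, 175, 3, 2, 5], [398.2, 175.4], ((398.0, 175.5), (1.0, 2.0), 90.0)) [ 0.628 -0.402  0.151] [ 0.65  -0.423  0.065]
orange ([354, 211, 9, 8, 60], [358.3, 214.2], ((358.0, 214.5), (7.0, 8.0), 90.0)) [ 0.508 -0.283  0.151] [ 0.523 -0.296  0.065]
orange ([347, 241, 9, 9, 63], [350.7, 244.7], ((351.0, 245.0), (8.0, 8.0), 90.0)) [ 0.417 -0.26   0.151] [ 0.427 -0.272  0.065]
wood ([11, 150, 15, 24, 58], [20.4, 163.5], ((20.333803176879883, 163.10171508789062), (6.510295867919922, 26.419689178466797), 29.47589111328125)) [0.641 0.734 0.151] [0.665 0.782 0.065]
wood ([390, 170, 11, 11, 48], [393.6, 176.2], ((394.50006103515625, 175.50001525878906), (9.899494171142578, 8.485280990600586), 45.0)) [ 0.625 -0.388  0.151] [ 0.647 -0.408  0.065]
wood ([341, 205, 57, 26, 845], [367.3, 218.7], ((368.71759033203125, 217.45274353027344), (20.22233772277832, 55.88470458984375), 82.14668273925781)) [ 0.495 -0.309  0.151]
[... 1536 characters left out ...]
low ([70, 170, 18, 15, 157], [78.8, 176.8], ((78.57691955566406, 176.38462829589844), (13.590154647827148, 12.203404426574707), 33.6900634765625)) [0.604 0.553 0.151] [0.625 0.59  0.065]
yellow ([124, 230, 39, 57, 444], [146.6, 258.4], ((142.65000915527344, 257.95001220703125), (53.44248962402344, 26.56313133239746), 71.56504821777344)) [0.364 0.332 0.151] [0.371 0.356 0.065]
yellow ([524, 300, 5, 3, 13], [526.0, 301.0], ((526.0, 301.0), (2.0, 4.0), 90.0)) [ 0.268 -0.756  0.151] [ 0.269 -0.798  0.065]
yellow ([532, 300, 10, 9, 61], [536.1, 304.2], ((536.1000366210938, 304.2000732421875), (7.602630138397217, 8.049844741821289), 63.43495178222656)) [ 0.26  -0.784  0.151] [ 0.26  -0.828  0.065]
```

View pics/c1.png

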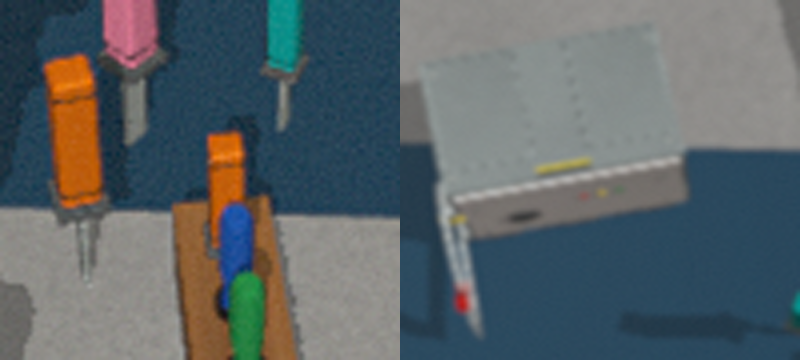

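The crop confirms it: the orange tool in the rack's +y hole is smaller than the free-standing orange one. Now the coarse geometry: big tool height, box, tab, yaw angles.

```bash
python3 - <<'E'
from h import *
t=cv2.imread("pics/top0.png");s=cv2.imread("pics/scene0.png");it=cams.camera_info("top");isc=cams.camera_info("scene")
# rack yaw: handles in top view: drivers
for n,lo,hi in (("blue",(108,150,60),(122,255,255)),("green",(55,120,40),(80,255,255)),("teal",(82,120,60),(95,255,255)),("pink",(160,60,100),(179,200,255)),("red",(0,150,90),(6,255,255)),("red2",(172,150,90),(179,255,255))):
    for b in blobs(t,lo,hi,5):
        if b[0][4]<200: print("T",n,b[0],b[1],onz(it,b[1],.146)[0].round(3))
for n,lo,hi in (("red",(0,150,90),(6,255,255)),("red2",(172,150,90),(179,255,255)),("orange",(5,180,120),(16,255,255)),("yellow",(22,120,120),(32,255,255))):
    for b in blobs(s,lo,hi,5): print("S",n,b[0],b[1])
# big orange tool top: scene top face centre about (69,68)/4+... crop coords
u=(210+69/4,240+68/4); print("big top",tri(isc,u,it,(350.7,244.7)))
u=(210+225/4,240+142/4); print("small top",tri(isc,u,it,(358.3,214.2)))
# box top corners from crop2 coords
c=np.array([[422,65],[652,25],[684,158],[452,194],[541,168],[590,160]],float)
px=np.c_[190+(c[:,0]-400)*110/400,110+c[:,1]*110/360]
print(onz(it,px,.165).round(3))
E
```

```text
T blue [368, 211, 9, 8, 39] [372.3, 214.4] [ 0.509 -0.325  0.146]
T green [364, 148, 23, 8, 80] [374.7, 151.3] [ 0.702 -0.334  0.146]
T green [384, 208, 10, 9, 48] [388.6, 212.0] [ 0.517 -0.373  0.146]
T teal [297, 199, 9, 11, 80] [301.0, 203.8] [ 0.536 -0.115  0.146]
T pink [205, 198, 3, 8, 15] [205.7, 201.7] [0.537 0.168 0.146]
T pink [302, 230, 12, 14, 115] [307.4, 236.0] [ 0.441 -0.135  0.146]
T red [404, 148, 4, 5, 17] [405.8, 149.9] [ 0.708 -0.428  0.146]
T red [374, 155, 5, 5, 20] [376.2, 156.8] [ 0.685 -0.338  0.146]
T red [347, 164, 28, 10, 59] [360.4, 168.2] [ 0.649 -0.291  0.146]
T red [345, 168, 25, 17, 62] [356.6, 176.9] [ 0.622 -0.279  0.146]
T red [394, 170, 7, 6, 31] [397.2, 172.3] [ 0.638 -0.4    0.146]
T red [206, 200, 2, 4, 5] [206.8, 201.4] [0.538 0.165 0.146]
T red [151, 271, 5, 4, 17] [153.1, 272.4] [0.325 0.311 0.146]
T red [138, 275, 5, 5, 17] [140.1, 277.1] [0.31  0.348 0.146]
S red [240, 86, 13, 5, 38] [245.9, 87.8]
S red [219, 165, 4, 2, 7] [220.7, 165.4]
S red [281, 180, 10, 9, 24] [284.7, 182.9]
S red [316, 310, 22, 29, 120] [325.8, 323.4]
S red [327, 312
[... 235 characters left out ...]
]
S orange [308, 115, 3, 5, 5] [308.6, 117.0]
S orange [221, 254, 14, 38, 384] [228.2, 272.2]
S orange [262, 273, 9, 28, 155] [265.9, 283.1]
S orange [324, 348, 14, 13, 118] [330.8, 354.5]
S yellow [301, 134, 13, 8, 68] [307.4, 137.6]
S yellow [214, 159, 49, 24, 423] [237.9, 173.8]
S yellow [321, 179, 5, 9, 13] [323.0, 183.0]
S yellow [308, 180, 1, 5, 5] [308.0, 182.0]
big top (array([ 0.41566344, -0.25601357,  0.18039161]), np.float64(0.003129302142590039))
small top (array([ 0.50887296, -0.28300536,  0.15003861]), np.float64(0.001604187260937791))
[[ 0.753  0.205  0.165]
 [ 0.795  0.016  0.165]
 [ 0.669 -0.014  0.165]
 [ 0.631  0.174  0.165]
 [ 0.657  0.103  0.165]
 [ 0.665  0.063  0.165]]
```

```bash
python3 - <<'E'
from h import *
it=cams.camera_info("top");isc=cams.camera_info("scene")
P,e=tri(isc,(284.7,182.9),it,(206.3,201.5)); print("tab",P.round(4),e)
w=cams.camera_info("wrist"); s=arm.sense(); T=rot(s["tool_rot"])
print("cam in tool",T.inv().apply(w["eye"]-s["position"]).round(4), (T.inv()*rot(w["orientation"])).as_matrix().round(3))
print(T.as_matrix().round(3))
slot=np.array([.661,.083,.165]); yaw=.2
bx=np.array([np.cos(yaw),np.sin(yaw),0]);by=np.array([-np.sin(yaw),np.cos(yaw),0])
h=slot-6.5e-3*bx-[0,0,.14]; d=P-h; print("x,y,z rel hinge",d@bx,d@by,d[2],"angle",np.arctan2(-d@bx,d[2]),np.hypot(d@bx,d[2]))
E
```

```text
tab [0.547  0.174  0.1025] 0.0019087832921554722
cam in tool [-0.0012 -0.071  -0.1463] [[ 1.    -0.002 -0.   ]
 [-0.002 -0.961 -0.275]
 [ 0.     0.275 -0.961]]
[[ 0.453 -0.892 -0.001]
 [-0.892 -0.453  0.002]
 [-0.002 -0.    -1.   ]]
x,y,z rel hinge -0.08714134566431841 0.11179123753114314 0.07751778400110274 angle 0.8437771096892825 0.11663027463154602
```

```bash
cat >> h.py <<'E'
def down(yaw):  # tool pointing down, tool x at yaw
    return R.from_euler("z",yaw)*R.from_matrix(np.diag([1.,-1,-1]))
def plan(p,Rt,n,jaw,dec=4):
    "rows from the present pose to TCP p, rotation Rt in n equal steps"
    s=arm.sense(); p0=s["position"]; R0=rot(s["tool_rot"]); w=(R0.inv()*Rt).as_rotvec()/n
    for k in range(n):
        Rk=R0*R.from_rotvec(w*k); print(np.r_[Rk.inv().apply((np.asarray(p)-p0)/n),w,jaw].round(dec).tolist(),end=",\n")
def st():
    s=arm.sense(); print(s["time_s"],s["position"].round(4),rot(s["tool_rot"]).as_matrix().round(3).tolist(),s["wrist_force"].round(1),s["grip_width"].round(4),s["joint_pos"].round(2))
E
python3 -c "
from h import *
plan([.508,-.283,.28],down(.12),8,-.1)"
```

```text
[-0.024, -0.0406, -0.0052, -0.0001, 0.0002, -0.1526, -0.1],
[-0.0176, -0.0438, -0.0053, -0.0001, 0.0002, -0.1526, -0.1],
[-0.0107, -0.0459, -0.0053, -0.0001, 0.0002, -0.1526, -0.1],
[-0.0036, -0.047, -0.0053, -0.0001, 0.0002, -0.1526, -0.1],
[0.0036, -0.047, -0.0053, -0.0001, 0.0002, -0.1526, -0.1],
[0.0107, -0.0459, -0.0053, -0.0001, 0.0002, -0.1526, -0.1],
[0.0176, -0.0438, -0.0053, -0.0001, 0.0002, -0.1526, -0.1],
[0.024, -0.0406, -0.0053, -0.0001, 0.0002, -0.1526, -0.1],
```

>>> {"name": "carry_out", "arguments": {
  "increments": [
    [[-0.024,-0.041,-0.005,0,0,-0.153,-0.1],[-0.018,-0.044,-0.005,0,0,-0.153,-0.1],[-0.011,-0.046,-0.005,0,0,-0.153,-0.1],[-0.004,-0.047,-0.005,0,0,-0.153,-0.1],[0.004,-0.047,-0.005,0,0,-0.153,-0.1],[0.011,-0.046,-0.005,0,0,-0.153,-0.1],[0.018,-0.044,-0.005,0,0,-0.153,-0.1],[0.024,-0.041,-0.005,0,0,-0.153,-0.1],[0,0,0,0,0,0,-0.1],[0,0,0,0,0,0,-0.1]]
  ]
}}

```text
time_s: 1.4
position: [0.5071, -0.2678, 0.2751]
tool_rot: [-0.003, 0.997, 0.08, -0.002]
wrist_force: [-0.2, -0.7, -0.6]
grip_width: 0.0488
```

```bash
python3 - <<'E'
from h import *
st(); i,im=snap("wrist","w1")
for b in blobs(im,(5,170,100),(16,255,255),100): print(b)
print(proj(i,[[.508,-.283,.151],[.508,-.283,.071]]))
cv2.imwrite("pics/w1b.png",cv2.resize(im,(800,600)))
E
```

```text
Traceback (most recent call last):
  File "h.py", line 32, in st
    s=arm.sense(); print(s["time_s"],s["position"].round(4),rot(s["tool_rot"]).as_matrix().round(3).tolist(),s["wrist_force"].round(1),s["grip_width"].round(4),s["joint_pos"].round(2))
                                                                                                                                       ^^^^^^^^^^^^^^^^^^^^^
AttributeError: 'float' object has no attribute 'round'
```

```bash
sed -i 's/s\["grip_width"\].round(4)/round(s["grip_width"],4)/' h.py; python3 - <<'E'
from h import *
st(); i,im=snap("wrist","w1")
for b in blobs(im,(5,170,100),(16,255,255),100): print(b)
print(proj(i,[[.508,-.283,.151],[.508,-.283,.071]]))
cv2.imwrite("pics/w1b.png",cv2.resize(im,(800,600)))
E
```

```text
1.4 [ 0.5071 -0.2678  0.2751] [[0.987, 0.16, -0.004], [0.16, -0.987, 0.006], [-0.003, -0.007, -1.0]] [-0.2 -0.7 -0.6] 0.0488 [-0.53  0.06  1.78  0.    1.32 -0.69]
[[276.12249982 222.01486668]
 [276.59851283 202.3722319 ]]
```

View pics/w1b.png

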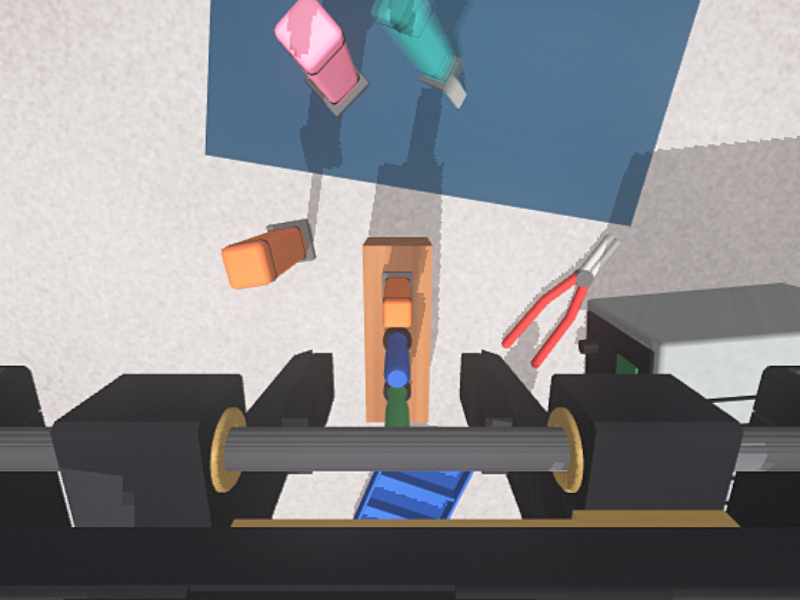

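The wrist view shows the pry tool in the rack with its top face centred at (397,312) in 800-px. The blue driver is next at (397,378), green is beyond it, and the rack is aligned with the tool's y. The big orange one at (250,262) stays clear.

```bash
python3 - <<'E'
from h import *
i=cams.camera_info("wrist"); im=cv2.imread("pics/w1.png")
hs=cv2.cvtColor(im,cv2.COLOR_BGR2HSV); print(hs[218,278],hs[203,278],hs[195,279])
m=((hs[...,0]>3)&(hs[...,0]<20)&(hs[...,1]>90)&(hs[...,2]>200)).astype(np.uint8)
n,l,s,c=cv2.connectedComponentsWithStats(m)
for k in range(1,n):
    if s[k][4]>80: print(s[k],c[k],onz(i,c[k],.151))
k=.7
for a in ([397.5,312],[384,326],[411,326],[411,298],[384,298]): print(onz(i,np.array(a)*k,.151))
# rack edges at z=.065
q=onz(i,np.array([[363.5,247],[366.5,420],[431.5,247],[429,420]])*k,.065); print(q, q[0]-q[1],q[2]-q[3])
E
```

```text
[ 14 148 254] [  9 153 167] [  9 157 169]
[155 170  35  33 872] [171.99655963 185.74426606] [[ 0.40563542 -0.26366778  0.151     ]]
[ 254  172   34  124 2071] [264.50072429 228.51183003] [[ 0.4977974 -0.2915325  0.151    ]]
[ 285  172   18  124 1075] [295.41953488 245.83906977] [[ 0.53085487 -0.30453002  0.151     ]]
[148 301   4  42 107] [149.77570093 322.85981308] [[ 0.39177557 -0.41767387  0.151     ]]
[404 308   4  32  84] [405.69047619 323.        ] [[ 0.66353435 -0.37290124  0.151     ]]
[[ 0.50939579 -0.27915794  0.151     ]]
[[ 0.50189786 -0.29053348  0.151     ]]
[[ 0.52013024 -0.28754099  0.151     ]]
[[ 0.51675264 -0.26799645  0.151     ]]
[[ 0.49885887 -0.27092916  0.151     ]]
[[ 0.47549487 -0.25230961  0.065     ]
 [ 0.50173739 -0.41706975  0.065     ]
 [ 0.53292666 -0.24292011  0.065     ]
 [ 0.56111404 -0.40727324  0.065     ]] [-0.02624252  0.16476014  0.        ] [-0.02818738  0.16435313  0.        ]
```

```bash
python3 -c "
from h import *
plan([.5095,-.280,.124],down(.164),5,-.1)"
```

```text
[0.0002, 0.0027, 0.0302, -0.0014, 0.0006, -0.0008, -0.1],
[0.0002, 0.0026, 0.0302, -0.0014, 0.0006, -0.0008, -0.1],
[0.0001, 0.0026, 0.0302, -0.0014, 0.0006, -0.0008, -0.1],
[0.0001, 0.0025, 0.0302, -0.0014, 0.0006, -0.0008, -0.1],
[0.0001, 0.0025, 0.0302, -0.0014, 0.0006, -0.0008, -0.1],
```

>>> {"name": "carry_out", "arguments": {
  "increments": [
    [[0,0.006,0.02,-0.0014,0.0006,-0.001,-0.1],[0,0.006,0.03,-0.0014,0.0006,-0.001,-0.1],[0,0,0.03,-0.0014,0.0006,0,-0.1],[0,0,0.03,-0.0014,0.0006,0,-0.1],[0,0,0.03,-0.0014,0.0006,0,-0.1],[0,0,0,0,0,0,-0.1]]
  ],
  "newtons": 60
}}

```text
time_s: 2.2
position: [0.5017, -0.2862, 0.1225]
tool_rot: [-0.001, 0.997, 0.074, -0.003]
wrist_force: [-0.3, 0.8, 0.1]
grip_width: 0.0484
```

```bash
python3 -c "
from h import *
st();plan([.5095,-.280,.124],down(.164),2,-.1)"
```

```text
2.2 [ 0.5017 -0.2862  0.1225] [[0.989, 0.148, -0.007], [0.148, -0.989, 0.002], [-0.006, -0.003, -1.0]] [-0.3  0.8  0.1] 0.0484 [-0.56  0.19  1.93 -0.    1.04 -0.71]
[0.0043, -0.0025, -0.0008, -0.0014, 0.0032, -0.0075, -0.1],
[0.0043, -0.0025, -0.0008, -0.0014, 0.0032, -0.0075, -0.1],
```

>>> {"name": "carry_out", "arguments": {
  "increments": [
    [[0.005,-0.003,0,-0.001,0.003,-0.007,-0.1],[0.004,-0.003,0,-0.001,0.003,-0.007,-0.1],[0,0,0,0,0,0,-0.1]]
  ]
}}

```text
time_s: 2.58
position: [0.5112, -0.2806, 0.1247]
tool_rot: [0.001, 0.997, 0.081, 0.001]
wrist_force: [-0.9, -0.3, -0.1]
grip_width: 0.0487
```

```bash
python3 -c "
from h import *
st();plan([.5095,-.280,.124],down(.164),1,-.1)"
```

```text
2.575 [ 0.5112 -0.2806  0.1247] [[0.987, 0.161, 0.003], [0.161, -0.987, -0.001], [0.003, 0.002, -1.0]] [-0.9 -0.3 -0.1] 0.0487 [-0.55  0.19  1.92  0.    1.03 -0.71]
[-0.0015, -0.0009, 0.0007, 0.0017, -0.0028, -0.0023, -0.1],
```

Good. Close, then lift.

>>> {"name": "carry_out", "arguments": {
  "increments": [
    [[-0.001,0,0,0.001,-0.002,-0.002,1],[0,0,0,0,0,0,1],[0,0,0,0,0,0,1],[0,0,0,0,0,0,1]]
  ],
  "newtons": 60
}}

```text
time_s: 3.08
position: [0.5113, -0.2811, 0.1267]
tool_rot: [0.001, 0.997, 0.082, 0.002]
wrist_force: [0.1, -0.0, -1.5]
grip_width: 0.0197
```

```bash
python3 -c "
from h import *
st()"
```

```text
3.075 [ 0.5113 -0.2811  0.1267] [[0.986, 0.164, 0.004], [0.164, -0.986, -0.002], [0.003, 0.003, -1.0]] [ 0.1 -0.  -1.5] 0.0197 [-0.55  0.18  1.92 -0.    1.04 -0.71]
```

>>> {"name": "carry_out", "arguments": {
  "increments": [
    [[0,0,-0.03,0,0,0,1],[0,0,-0.06,0,0,0,1],[0,0,-0.06,0,0,0,1],[0,0,-0.06,0,0,0,1],[0,0,0,0,0,0,1]]
  ]
}}

```text
time_s: 3.7
position: [0.5094, -0.2798, 0.3396]
tool_rot: [-0.001, 0.997, 0.082, -0.0]
wrist_force: [0.2, -0.3, -0.7]
grip_width: 0.0194
```

```bash
python3 -c "
from h import *
st();plan([.655,.083,.335],down(.2),8,1)"
```

```text
3.7 [ 0.5094 -0.2798  0.3396] [[0.987, 0.164, -0.001], [0.164, -0.987, 0.001], [-0.001, -0.001, -1.0]] [ 0.2 -0.3 -0.7] 0.0194 [-0.55  0.04  1.68  0.    1.43 -0.71]
[0.0254, -0.0418, 0.0006, -0.0001, 0.0001, -0.0045, 1.0],
[0.0256, -0.0416, 0.0006, -0.0001, 0.0001, -0.0045, 1.0],
[0.0257, -0.0415, 0.0006, -0.0001, 0.0001, -0.0045, 1.0],
[0.0259, -0.0414, 0.0006, -0.0001, 0.0001, -0.0045, 1.0],
[0.0261, -0.0413, 0.0006, -0.0001, 0.0001, -0.0045, 1.0],
[0.0263, -0.0412, 0.0006, -0.0001, 0.0001, -0.0045, 1.0],
[0.0265, -0.0411, 0.0006, -0.0001, 0.0001, -0.0045, 1.0],
[0.0267, -0.041, 0.0006, -0.0001, 0.0001, -0.0045, 1.0],
```

>>> {"name": "carry_out", "arguments": {
  "increments": [
    [[0.018,-0.03,0,0,0,-0.004,1],[0.026,-0.042,0,0,0,-0.004,1],[0.026,-0.042,0,0,0,-0.004,1],[0.026,-0.042,0,0,0,-0.004,1],[0.026,-0.041,0,0,0,-0.004,1],[0.026,-0.041,0,0,0,-0.004,1],[0.026,-0.041,0,0,0,-0.004,1],[0.018,-0.03,0,0,0,-0.004,1],[0.012,-0.02,0,0,0,-0.004,1],[0,0,0,0,0,0,1],[0,0,0,0,0,0,1]]
  ]
}}

```text
time_s: 5.08
position: [0.6494, 0.0897, 0.3198]
tool_rot: [-0.002, 0.995, 0.099, -0.013]
wrist_force: [0.1, -0.2, -2.1]
grip_width: 0.0195
```

```bash
python3 - <<'E'
from h import *
st(); i,im=snap("wrist","w2"); s=arm.sense(); T=rot(s["tool_rot"])
print("tip px",proj(i,s["position"]+T.apply([0,0,.1167])),"slot est",proj(i,[.661,.083,.165]), i)
cv2.imwrite("pics/w2b.png",cv2.resize(im,(800,600),interpolation=cv2.INTER_CUBIC))
E
```

```text
5.075 [0.6494 0.0897 0.3198] [[0.98, 0.196, -0.026], [0.197, -0.981, 0.0], [-0.026, -0.006, -1.0]] [ 0.1 -0.2 -2.1] 0.0195 [ 0.1   0.21  1.53  0.    1.43 -0.1 ]
tip px [[277.23152751 208.19508299]] slot est [[290.4469815  207.56095251]] {'fovy': 71.3963446800631, 'cx': 277.3282089602155, 'cy': 211.4005734238251, 'eye': array([0.63910395, 0.16021468, 0.46644313]), 'orientation': array([ 9.85532762e-01, -1.36584491e-01, -7.46146622e-04,  1.00345876e-01])}
```

View pics/w2b.png

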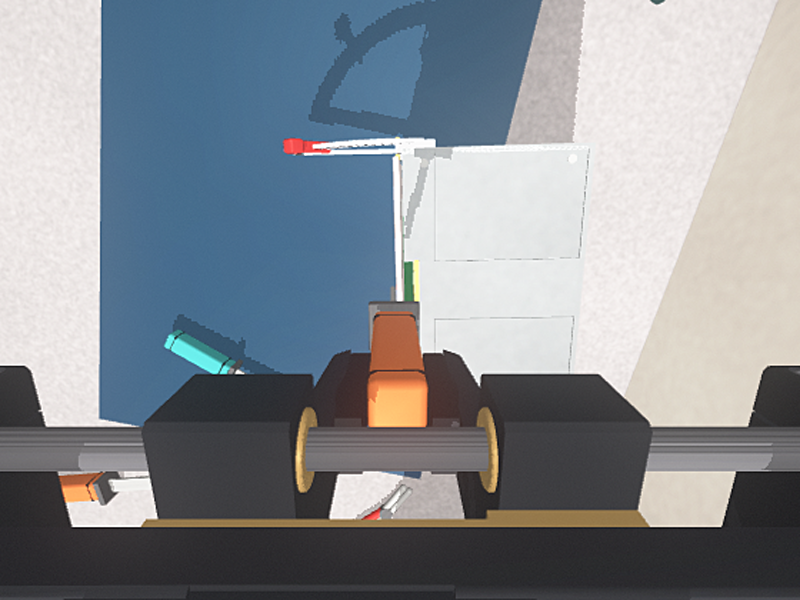

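The view shows the flap's top edge as a white strip at x≈399, rows 155-300. The slot mouth is green at x≈404-413 and starts at row 262. The blade tip is near (396,297) and the red tab at (293,146).

```bash
python3 - <<'E'
from h import *
i=cams.camera_info("wrist"); im=cv2.imread("pics/w2.png")
for r in (150,175,188,200): print(r,[(c,im[r,c].tolist()) for c in range(272,300)])
for c in (286,288,291,330): print(c,[(r,im[r,c].tolist()) for r in (range(178,192) if c<300 else range(96,112))])
m=cv2.inRange(cv2.cvtColor(im,cv2.COLOR_BGR2HSV),(0,150,90),(6,255,255));n,l,s,c=cv2.connectedComponentsWithStats(m);k=1+s[1:,4].argmax();print(s[1:][s[1:,4]>30],c[1:][s[1:,4]>30])
E
```

```text
150 [(272, [153, 121, 88]), (273, [152, 122, 88]), (274, [151, 118, 83]), (275, [150, 124, 104]), (276, [239, 246, 255]), (277, [255, 255, 255]), (278, [255, 255, 255]), (279, [255, 255, 255]), (280, [160, 163, 173]), (281, [200, 202, 205]), (282, [237, 236, 234]), (283, [244, 242, 241]), (284, [238, 237, 235]), (285, [182, 182, 178]), (286, [185, 184, 182]), (287, [187, 186, 184]), (288, [185, 184, 181]), (289, [198, 197, 194]), (290, [245, 245, 244]), (291, [237, 238, 235]), (292, [237, 237, 234]), (293, [237, 238, 236]), (294, [236, 237, 235]), (295, [236, 235, 233]), (296, [235, 236, 233]), (297, [235, 236, 233]), (298, [235, 236, 234]), (299, [235, 236, 234])]
175 [(272, [153, 123, 90]), (273, [153, 122, 90]), (274, [153, 121, 89]), (275, [143, 108, 72]), (276, [204, 192, 194]), (277, [255, 255, 255]), (278, [255, 255, 255]), (279, [255, 255, 255]), (280, [255, 255, 255]), (281, [155, 161, 172]), (282, [138, 159, 127]), (283, [246, 243, 243]), (284, [235, 234, 234]), (285, [234, 233, 232]), (286, [231, 230, 229]), (287, [231, 231, 230]), (288, [232, 233, 230]), (289, [234, 234, 
[... 2348 characters left out ...]
(183, [165, 255, 255]), (184, [168, 255, 255]), (185, [167, 255, 255]), (186, [167, 255, 255]), (187, [168, 255, 255]), (188, [167, 255, 255]), (189, [167, 255, 255]), (190, [167, 255, 255]), (191, [165, 255, 255])]
330 [(96, [132, 109, 86]), (97, [131, 109, 86]), (98, [130, 108, 84]), (99, [132, 111, 87]), (100, [129, 106, 82]), (101, [130, 110, 89]), (102, [234, 233, 223]), (103, [255, 255, 255]), (104, [249, 249, 248]), (105, [255, 255, 255]), (106, [244, 243, 242]), (107, [234, 233, 231]), (108, [236, 234, 232]), (109, [237, 235, 233]), (110, [235, 236, 232]), (111, [234, 235, 232])]
[[199  97  32  10 208]
 [255 356  11   8  45]] [[210.50480769 102.02884615]
 [260.48888889 360.44444444]]
```

```bash
python3 - <<'E'
from h import *
i=cams.camera_info("wrist")
A=onz(i,[[280.9,200],[280.0,150],[280.9,188],[288.9,200],[276.7,200],[275.7,150],[284.7,182.7],[330,101.7],[284.9,200]],.165); print(A.round(4))
d=A[1]-A[0]; yaw=np.arctan2(-d[0],d[1]); d2=A[5]-A[4]; print("yaw",yaw,np.arctan2(-d2[0],d2[1]))
bx=np.array([np.cos(yaw),np.sin(yaw),0]);by=np.array([-np.sin(yaw),np.cos(yaw),0])
print("slot y from end",(A[6]-22e-3*by).round(4),"by edge dist",(A[7]-A[6])@by, "width",(A[3]-A[0])@bx,"flap thick",(A[0]-A[4])@bx)
E
```

```text
[[0.6493 0.0889 0.165 ]
 [0.638  0.1397 0.165 ]
 [0.6467 0.1016 0.165 ]
 [0.6576 0.0907 0.165 ]
 [0.645  0.088  0.165 ]
 [0.6337 0.1388 0.165 ]
 [0.6495 0.1079 0.165 ]
 [0.6762 0.1941 0.165 ]
 [0.6535 0.0898 0.165 ]]
yaw 0.21976870861596173 0.21785467175770196
slot y from end [0.6543 0.0864 0.165 ] by edge dist 0.07831406748875713 width 0.008469644603319702 flap thick 0.004451491036141909
```

```bash
python3 -c "
from h import *
plan([.6543,.0864,.297],down(.219),2,1)"
```

```text
[0.0024, 0.0021, 0.0113, -0.0031, 0.0128, -0.0108, 1.0],
[0.0022, 0.0021, 0.0114, -0.0031, 0.0128, -0.0108, 1.0],
```

>>> {"name": "carry_out", "arguments": {
  "increments": [
    [[0.002,0.002,0.011,-0.003,0.013,-0.011,1],[0.002,0.002,0.011,-0.003,0.013,-0.011,1],[0,0,0,0,0,0,1],[0,0,0,0,0,0,1]]
  ]
}}

```text
time_s: 5.62
position: [0.6532, 0.0829, 0.2961]
tool_rot: [0.0, 0.994, 0.108, 0.001]
wrist_force: [-0.5, -0.5, -0.7]
grip_width: 0.0197
```

```bash
python3 - <<'E'
from h import *
st(); i,im=snap("wrist","w3"); s=arm.sense(); T=rot(s["tool_rot"])
print("tip px",proj(i,s["position"]+T.apply([0,0,.1167])),"slot est",proj(i,[.6543,.0864,.165]))
plan([.6543,.0864,.297],down(.219),1,1)
cv2.imwrite("pics/w3b.png",cv2.resize(im[165:265,235:335],(600,600),interpolation=cv2.INTER_NEAREST))
E
```

```text
5.625 [0.6532 0.0829 0.2961] [[0.977, 0.215, 0.002], [0.215, -0.977, -0.001], [0.002, 0.001, -1.0]] [-0.5 -0.5 -0.7] 0.0197 [ 0.09  0.2   1.57 -0.    1.36 -0.13]
tip px [[277.177752   208.05823701]] slot est [[278.87481715 201.02016998]]
[0.0019, -0.0031, -0.001, 0.001, -0.0015, -0.0018, 1.0],
```

View pics/w3b.png

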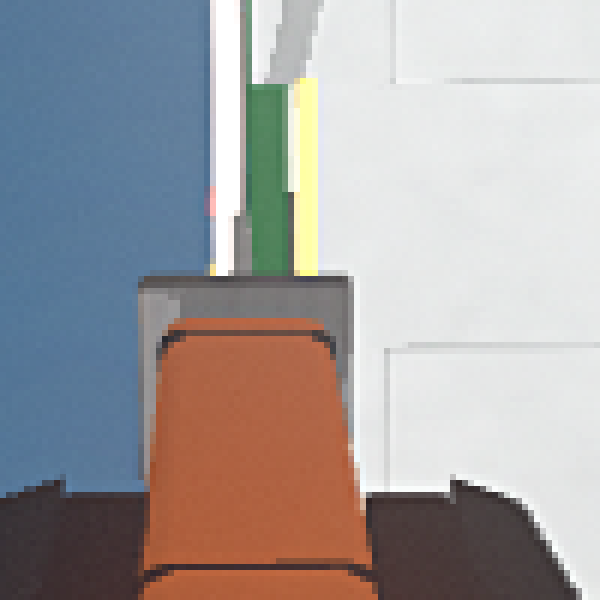

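The enlarged crop shows:
- The blade tip is at col 275.5, about 1.6 mm off the tool axis.
- The slot mouth runs over cols 276-285, centre ≈280.5.

So the tool must shift about +4.5 mm along its x.

>>> {"name": "carry_out", "arguments": {
  "increments": [
    [[0.0045,-0.003,0,0.001,-0.0015,-0.002,1],[0,0,0,0,0,0,1]]
  ]
}}

```text
time_s: 5.92
position: [0.6576, 0.0873, 0.2968]
tool_rot: [-0.0, 0.994, 0.109, 0.001]
wrist_force: [-0.5, -0.8, -0.6]
grip_width: 0.0197
```

```bash
python3 - <<'E'
from h import *
st(); i,im=snap("wrist","w4")
plan([.6571,.0864,.257],down(.219),4,1)
for r in (202,206): print(r,[(c,im[r,c].tolist()) for c in range(266,290)])
E
```

```text
5.925 [0.6576 0.0873 0.2968] [[0.976, 0.217, 0.001], [0.217, -0.976, 0.0], [0.001, 0.0, -1.0]] [-0.5 -0.8 -0.6] 0.0197 [ 0.09  0.21  1.56  0.    1.37 -0.12]
[-0.0001, 0.0002, 0.01, 0.0, -0.0003, 0.0001, 1.0],
[-0.0001, 0.0002, 0.01, 0.0, -0.0003, 0.0001, 1.0],
[-0.0001, 0.0002, 0.01, 0.0, -0.0003, 0.0001, 1.0],
[-0.0001, 0.0002, 0.01, 0.0, -0.0003, 0.0001, 1.0],
202 [(266, [255, 255, 255]), (267, [255, 255, 255]), (268, [255, 255, 255]), (269, [255, 255, 255]), (270, [161, 162, 180]), (271, [169, 172, 187]), (272, [67, 117, 51]), (273, [104, 125, 98]), (274, [137, 136, 144]), (275, [134, 135, 140]), (276, [120, 134, 116]), (277, [70, 116, 51]), (278, [93, 133, 105]), (279, [175, 249, 255]), (280, [169, 255, 255]), (281, [165, 255, 255]), (282, [183, 255, 255]), (283, [240, 227, 226]), (284, [232, 230, 228]), (285, [230, 231, 229]), (286, [230, 230, 229]), (287, [230, 231, 230]), (288, [231, 231, 230]), (289, [231, 231, 230])]
206 [(266, [255, 255, 255]), (267, [255, 255, 255]), (268, [255, 255, 255]), (269, [255, 255, 255]), (270, [161, 163, 180]), (271, [166, 170, 186]), (272, [66, 117, 52]), (273, [107, 127, 100]), (274, [139, 138, 145]), (275, [132, 135, 140]), (276, [130, 135, 135]), (277, [69, 115, 48]), (278, [94, 135, 105]), (279, [176, 248, 255]), (280, [169, 255, 255]), (281, [164, 255, 255]), (282, [180, 255, 255]), (283, [240, 228, 226]), (284, [232, 231, 230]), (285, [231, 232, 230]), (286, [229, 231, 229]), (287, [230, 231, 230]), (288, [232, 232, 231]), (289, [231, 231, 230])]
```

>>> {"name": "carry_out", "arguments": {
  "increments": [
    [[-0.0007,0,0.006,0,0,0,1],[0,0,0.007,0,0,0,1],[0,0,0.005,0,0,0,1]]
  ]
}}

```text
time_s: 6.35
position: [0.657, 0.0872, 0.2781]
tool_rot: [0.0, 0.994, 0.11, 0.001]
wrist_force: [-0.1, -0.2, -1.4]
grip_width: 0.0199
```

```bash
python3 - <<'E'
from h import *
st(); i,im=snap("wrist","w5")
plan([.6569,.0871,.255],down(.218),3,1)
for r in (206,): print(r,[(c,im[r,c].tolist()) for c in range(262,290)])
E
```

```text
6.35 [0.657  0.0872 0.2781] [[0.976, 0.218, 0.002], [0.218, -0.976, 0.0], [0.002, 0.0, -1.0]] [-0.1 -0.2 -1.4] 0.0199 [ 0.09  0.22  1.59  0.    1.33 -0.13]
[0.0001, 0.0001, 0.0074, 0.0, -0.0002, 0.0005, 1.0],
[0.0001, 0.0001, 0.0074, 0.0, -0.0002, 0.0005, 1.0],
[0.0001, 0.0001, 0.0074, 0.0, -0.0002, 0.0005, 1.0],
206 [(262, [152, 120, 87]), (263, [150, 117, 84]), (264, [137, 103, 67]), (265, [204, 199, 207]), (266, [255, 255, 255]), (267, [255, 255, 255]), (268, [255, 255, 255]), (269, [255, 255, 255]), (270, [160, 161, 179]), (271, [167, 170, 185]), (272, [87, 130, 70]), (273, [104, 123, 96]), (274, [139, 136, 142]), (275, [135, 136, 141]), (276, [131, 134, 135]), (277, [72, 120, 54]), (278, [79, 114, 54]), (279, [120, 184, 191]), (280, [183, 255, 255]), (281, [167, 255, 255]), (282, [166, 255, 255]), (283, [193, 254, 255]), (284, [237, 227, 224]), (285, [232, 230, 229]), (286, [230, 231, 229]), (287, [230, 231, 229]), (288, [230, 230, 228]), (289, [232, 232, 231])]
```

>>> {"name": "carry_out", "arguments": {
  "increments": [
    [[0,0,0.008,0,0,0,1],[0,0,0.008,0,0,0,1],[0,0,0.008,0,0,0,1],[0,0,0,0,0,0,1]]
  ]
}}

```text
time_s: 6.9
position: [0.6561, 0.0871, 0.2504]
tool_rot: [0.0, 0.994, 0.11, -0.001]
wrist_force: [-0.2, -0.3, -0.7]
grip_width: 0.0197
```

```bash
python3 - <<'E'
from h import *
st()
E
```

```text
6.9 [0.6561 0.0871 0.2504] [[0.976, 0.218, -0.001], [0.218, -0.976, -0.0], [-0.001, -0.0, -1.0]] [-0.2 -0.3 -0.7] 0.0197 [ 0.09  0.23  1.62 -0.    1.29 -0.13]
```

>>> {"name": "carry_out", "arguments": {
  "increments": [
    [[-0.004,0,0,0,0,0,1],[-0.004,0,0,0,0,0,1],[-0.004,0,0,0,0,0,1],[-0.004,0,0,0,0,0,1]]
  ]
}}

```text
time_s: 7.4
position: [0.6476, 0.0851, 0.2529]
tool_rot: [-0.001, 0.994, 0.109, 0.01]
wrist_force: [9.3, 2.0, -7.2]
grip_width: 0.0195
```

```bash
python3 - <<'E'
from h import *
st()
E
```

```text
7.4 [0.6476 0.0851 0.2529] [[0.976, 0.218, 0.02], [0.218, -0.976, 0.004], [0.02, 0.0, -1.0]] [ 9.3  2.  -7.2] 0.0195 [ 0.09  0.2   1.65  0.    1.27 -0.13]
```

>>> {"name": "carry_out", "arguments": {
  "increments": [
    [[-0.006,0,0.002,0,-0.02,0,1],[-0.006,0,0,0,-0.01,0,1],[-0.006,0,0,0,-0.005,0,1]]
  ]
}}

```text
time_s: 7.78
position: [0.6315, 0.0815, 0.2534]
tool_rot: [0.001, 0.994, 0.11, -0.004]
wrist_force: [0.7, 0.7, -1.7]
grip_width: 0.0195
```

```bash
python3 - <<'E'
from h import *
st()
E
```

```text
7.775 [0.6315 0.0815 0.2534] [[0.976, 0.218, -0.008], [0.218, -0.976, -0.003], [-0.008, 0.001, -1.0]] [ 0.7  0.7 -1.7] 0.0195 [ 0.09  0.19  1.67 -0.    1.29 -0.13]
```

```bash
cat >> h.py <<'E'
SLOT=np.array([.6543,.0864,.165]);YAW=.219
BX=np.array([np.cos(YAW),np.sin(YAW),0]);BY=np.array([-np.sin(YAW),np.cos(YAW),0]);HINGE=SLOT-6.5e-3*BX-[0,0,.14]
def flapang(i,uv):
    "angle of flap from pixel(s) on outer top edge corner (2 mm off mid-plane)"
    e,d=ray(i,uv); o=[]
    from scipy.optimize import brentq
    for v in d:
        def g(a):
            r=np.array([-np.sin(a)*.14-np.cos(a)*.002,np.cos(a)*.14-np.sin(a)*.002]); # x,z
            P=e+v*((HINGE[2]+r[1]-e[2])/v[2]); return (P-HINGE)@BX-r[0]
        o.append(brentq(g,-.2,1.4))
    return np.array(o)
E
python3 - <<'E'
from h import *
i,im=snap("wrist","w6")
for r in (150,175): print(r,[(c,im[r,c].tolist()) for c in range(250,310)][::2])
cv2.imwrite("pics/w6b.png",cv2.resize(im[60:280,150:450],(800,587),interpolation=cv2.INTER_CUBIC))
E
```

```text
150 [(250, [157, 126, 95]), (252, [153, 123, 92]), (254, [154, 124, 95]), (256, [155, 126, 95]), (258, [154, 124, 95]), (260, [156, 125, 95]), (262, [145, 111, 77]), (264, [255, 255, 255]), (266, [255, 255, 255]), (268, [250, 252, 255]), (270, [197, 200, 215]), (272, [202, 205, 219]), (274, [199, 203, 214]), (276, [229, 231, 235]), (278, [203, 208, 217]), (280, [196, 200, 208]), (282, [128, 153, 116]), (284, [138, 171, 124]), (286, [142, 179, 126]), (288, [129, 155, 120]), (290, [115, 132, 110]), (292, [239, 235, 243]), (294, [255, 253, 255]), (296, [200, 198, 204]), (298, [116, 130, 111]), (300, [191, 190, 189]), (302, [187, 189, 186]), (304, [178, 178, 176]), (306, [192, 193, 191]), (308, [190, 190, 189])]
175 [(250, [151, 121, 87]), (252, [150, 120, 86]), (254, [152, 120, 89]), (256, [150, 119, 87]), (258, [151, 119, 87]), (260, [152, 120, 90]), (262, [145, 112, 78]), (264, [251, 253, 255]), (266, [255, 255, 255]), (268, [255, 255, 255]), (270, [199, 203, 217]), (272, [203, 207, 219]), (274, [196, 199, 214]), (276, [198, 202, 214]), (278, [204, 208, 221]), (280, [200, 203, 220]), (282, [77, 119, 66]), (284, [84, 123, 74]), (286, [84, 124, 74]), (288, [104, 165, 85]), (290, [73, 97, 70]), (292, [71, 68, 74]), (294, [77, 75, 79]), (296, [72, 75, 79]), (298, [255, 255, 255]), (300, [226, 234, 241]), (302, [173, 172, 170]), (304, [196, 197, 195]), (306, [234, 234, 232]), (308, [233, 233, 231])]
```

View pics/w6b.png

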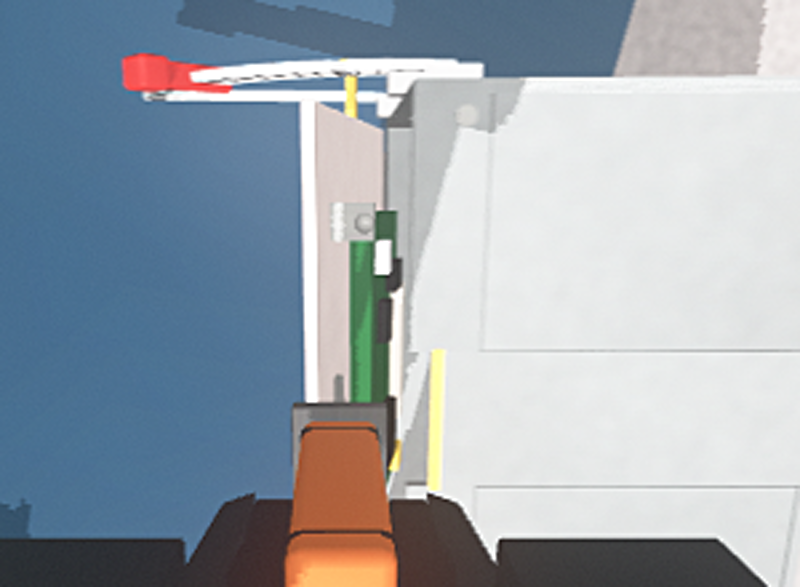

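The flap is ajar: its inner face and the green board are visible behind the white edge at crop x≈308. The yellow pointer is at (350,90) and the red tab at (148,73).

```bash
python3 - <<'E'
from h import *
st(); i=cams.camera_info("wrist")
print("flap",flapang(i,[[263.2,150],[263.4,175]]))
im=cv2.imread("pics/w6.png"); m=cv2.inRange(cv2.cvtColor(im,cv2.COLOR_BGR2HSV),(0,140,90),(6,255,255));n,l,s,c=cv2.connectedComponentsWithStats(m)
for k in range(1,n):
    if s[k][4]>30: print(s[k],c[k])
# tab: rays vs circle r=.105 in plane y=+.108
for uv in ([205,87.5],[195.5,87],[210,88]):
    e,d=ray(i,uv); d=d[0]; t=((HINGE-e)@BY+.108)/(d@BY); P=e+t*d-HINGE; print(uv,P@BX,P[2],np.hypot(P@BX,P[2]),np.arctan2(-P@BX,P[2]))
E
```

```text
7.825 [0.6307 0.0813 0.2533] [[0.976, 0.218, -0.009], [0.218, -0.976, -0.003], [-0.01, 0.001, -1.0]] [ 0.1 -0.3 -1.9] 0.0196 [ 0.09  0.19  1.67 -0.    1.29 -0.13]
flap [0.20077665 0.20125713]
[197  80  39  15 342] [211.0497076   87.74853801]
[205, 87.5] -0.08647180266173997 0.08242030364354 0.11945911061222678 0.8093822454290691
[195.5, 87] -0.09436284418452598 0.08585718516646537 0.1275766538489776 0.8325591373382689
[210, 88] -0.08263704987421605 0.0788740711853925 0.11423660147812537 0.808692522374326
```

>>> {"name": "carry_out", "arguments": {
  "increments": [
    [[-0.003,0,0,0,0.005,0,1],[-0.003,0,0,0,0.003,0,1],[-0.003,0,0,0,0.001,0,1],[0,0,0,0,0,0,1]]
  ]
}}

```text
time_s: 8.32
position: [0.6198, 0.0789, 0.253]
tool_rot: [0.001, 0.994, 0.109, -0.001]
wrist_force: [-0.7, 0.1, -1.6]
grip_width: 0.0197
```

```bash
python3 - <<'E'
from h import *
st(); i,im=snap("wrist","w7")
for r in (150,175):
    c=np.where(im[r,:300].min(axis=1)>235)[0]; c=c[c>240]; print(r,c[:6], flapang(i,[[c[0]-.3,r]]))
E
```

```text
8.325 [0.6198 0.0789 0.253 ] [[0.976, 0.218, -0.002], [0.218, -0.976, -0.001], [-0.003, 0.001, -1.0]] [-0.7  0.1 -1.6] 0.0197 [ 0.09  0.16  1.7  -0.    1.28 -0.13]
150 [261 262 263 264 265 296] [0.29438164]
175 [262 263 264 265] [0.2902152]
```

>>> {"name": "carry_out", "arguments": {
  "increments": [
    [[0.005,0,0,0,0,0,1],[0.004,0,-0.01,0,0,0,1],[0,0,-0.03,0,0,0,1],[0,0,-0.04,0,0,0,1],[0,0,-0.01,0,0,0,1]]
  ]
}}

```text
time_s: 9.0
position: [0.6302, 0.0813, 0.3452]
tool_rot: [0.0, 0.994, 0.109, -0.002]
wrist_force: [0.6, -0.4, -0.9]
grip_width: 0.0195
```

```bash
python3 - <<'E'
from h import *
st(); i,im=snap("wrist","w8")
plan([.5113,-.2811,.335],down(.164),9,1)
for r in (150,175):
    c=np.where(im[r,:300].min(axis=1)>235)[0]; c=c[c>200]; print(r,c[:6], flapang(i,[[c[0]-.3,r]]))
E
```

```text
9.0 [0.6302 0.0813 0.3452] [[0.976, 0.218, -0.005], [0.218, -0.976, -0.002], [-0.005, 0.0, -1.0]] [ 0.6 -0.4 -0.9] 0.0195 [ 0.09  0.15  1.55 -0.    1.45 -0.13]
[-0.0216, 0.0364, 0.0012, 0.0001, 0.0006, 0.0062, 1.0],
[-0.0214, 0.0366, 0.0012, 0.0001, 0.0006, 0.0062, 1.0],
[-0.0212, 0.0367, 0.0012, 0.0001, 0.0006, 0.0062, 1.0],
[-0.021, 0.0368, 0.0012, 0.0001, 0.0006, 0.0062, 1.0],
[-0.0207, 0.037, 0.0012, 0.0001, 0.0006, 0.0062, 1.0],
[-0.0205, 0.0371, 0.0012, 0.0001, 0.0006, 0.0062, 1.0],
[-0.0203, 0.0372, 0.0011, 0.0001, 0.0006, 0.0062, 1.0],
[-0.0201, 0.0373, 0.0011, 0.0001, 0.0006, 0.0062, 1.0],
[-0.0198, 0.0375, 0.0011, 0.0001, 0.0006, 0.0062, 1.0],
150 [257 258 259 282 283 284] [0.29084839]
175 [257 258 259 260 291 292] [0.29461995]
```

Flap stays at ≈0.29. I'll carry the tool back over the rack.

>>> {"name": "carry_out", "arguments": {
  "increments": [
    [[-0.014,0.024,0,0,0,0.006,1],[-0.021,0.037,0,0,0,0.006,1],[-0.021,0.037,0,0,0,0.006,1],[-0.021,0.037,0,0,0,0.006,1],[-0.021,0.037,0,0,0,0.006,1],[-0.021,0.037,0,0,0,0.006,1],[-0.02,0.037,0,0,0,0.006,1],[-0.02,0.037,0,0,0,0.006,1],[-0.014,0.024,0,0,0,0.006,1],[-0.004,0.008,0,0,0,0,1],[0,0,0,0,0,0,1]]
  ]
}}

```text
time_s: 10.42
position: [0.5098, -0.2694, 0.3276]
tool_rot: [-0.004, 0.996, 0.083, -0.013]
wrist_force: [-0.6, 0.5, -1.1]
grip_width: 0.0198
```

```bash
python3 - <<'E'
from h import *
st(); plan([.5113,-.2811,.197],down(.164),4,1)
E
```

```text
10.425 [ 0.5098 -0.2694  0.3276] [[0.986, 0.165, -0.027], [0.165, -0.986, 0.006], [-0.026, -0.011, -1.0]] [-0.6  0.5 -1.1] 0.0198 [-0.52  0.05  1.68 -0.01  1.43 -0.69]
[0.0007, 0.0033, 0.0326, -0.0027, 0.0065, 0.0005, 1.0],
[0.0005, 0.0032, 0.0326, -0.0027, 0.0065, 0.0005, 1.0],
[0.0003, 0.0031, 0.0326, -0.0027, 0.0065, 0.0005, 1.0],
[0.0001, 0.003, 0.0326, -0.0027, 0.0065, 0.0005, 1.0],
```

>>> {"name": "carry_out", "arguments": {
  "increments": [
    [[0.0007,0.004,0.033,-0.003,0.0065,0,1],[0.0005,0.004,0.033,-0.003,0.0065,0,1],[0,0.003,0.033,-0.003,0.0065,0,1],[0,0.002,0.028,-0.003,0.0065,0,1],[0,0,0,0,0,0,1],[0,0,0,0,0,0,1]]
  ]
}}

```text
time_s: 11.18
position: [0.515, -0.2745, 0.1974]
tool_rot: [-0.001, 0.996, 0.087, 0.002]
wrist_force: [0.4, -0.1, -0.2]
grip_width: 0.0194
```

```bash
python3 - <<'E'
from h import *
st(); plan([.5113,-.2811,.197],down(.164),1,1)
E
```

```text
11.175 [ 0.515  -0.2745  0.1974] [[0.985, 0.173, 0.004], [0.173, -0.985, 0.001], [0.004, -0.001, -1.0]] [ 0.4 -0.1 -0.2] 0.0194 [-0.53  0.12  1.85  0.    1.17 -0.71]
[-0.0048, 0.0058, 0.0004, -0.0008, -0.0038, 0.01, 1.0],
```

>>> {"name": "carry_out", "arguments": {
  "increments": [
    [[-0.005,0.006,0,-0.001,-0.002,0.009,1],[0,0,0,0,0,0,1],[0,0,0,0,0,0,1]]
  ]
}}

```text
time_s: 11.55
position: [0.513, -0.2823, 0.2013]
tool_rot: [0.002, 0.997, 0.082, 0.003]
wrist_force: [0.5, -0.5, -1.1]
grip_width: 0.0197
```

```bash
python3 - <<'E'
from h import *
st(); plan([.5113,-.2811,.197],down(.164),1,1)
i,im=snap("wrist","w9"); s=arm.sense(); T=rot(s["tool_rot"])
print("tip px",proj(i,s["position"]+T.apply([0,0,.1167])))
print("hole corners px", proj(i,[ [.5105-.008*0+dx*.986-dy*.163, -.2811+dx*.163+dy*.986,.065] for dx,dy in ((-.005,-.0105),(.005,-.0105),(.005,.0105),(-.005,.0105))]).round(1))
cv2.imwrite("pics/w9b.png",cv2.resize(im[150:270,215:335],(600,600),interpolation=cv2.INTER_NEAREST))
E
```

```text
11.55 [ 0.513  -0.2823  0.2013] [[0.986, 0.164, 0.007], [0.164, -0.986, -0.003], [0.006, 0.004, -1.0]] [ 0.5 -0.5 -1.1] 0.0197 [-0.55  0.12  1.85  0.    1.17 -0.71]
[-0.0015, -0.0015, 0.0043, 0.0041, -0.0062, 0.0011, 1.0],
tip px [[277.35341611 208.20968551]]
hole corners px [[269.2 210.9]
 [279.1 210.9]
 [279.2 190.5]
 [269.1 190.4]]
```

View pics/w9b.png

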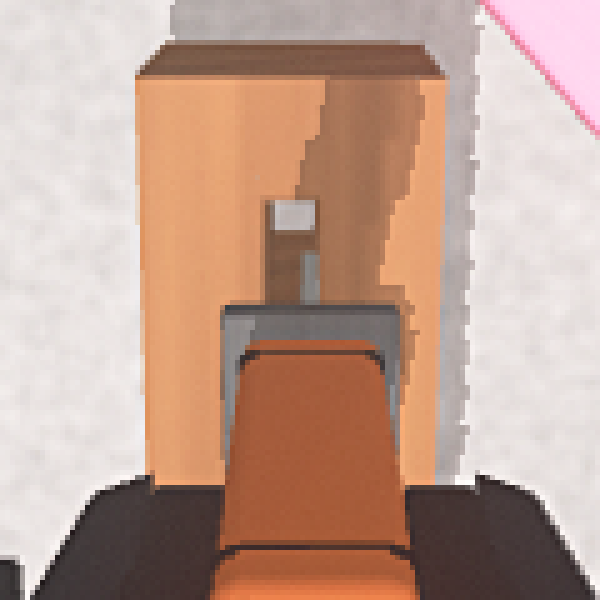

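>>> {"name": "carry_out", "arguments": {
  "increments": [
    [[-0.003,-0.0015,0.003,0.004,-0.006,0.001,1],[0,0,0,0,0,0,1]]
  ]
}}

```text
time_s: 11.85
position: [0.5097, -0.2815, 0.1985]
tool_rot: [0.0, 0.997, 0.082, 0.0]
wrist_force: [-1.0, -0.2, -1.6]
grip_width: 0.0195
```

```bash
python3 - <<'E'
from h import *
st(); plan([.5098,-.2811,.127],down(.164),9,1)
i,im=snap("wrist","w10"); s=arm.sense(); T=rot(s["tool_rot"])
print("tip px",proj(i,s["position"]+T.apply([0,0,.1167])))
for r in (202,206): print(r,[(c,im[r,c].tolist()) for c in range(264,286)])
E
```

```text
11.85 [ 0.5097 -0.2815  0.1985] [[0.987, 0.163, 0.0], [0.163, -0.987, -0.0], [0.0, 0.0, -1.0]] [-1.  -0.2 -1.6] 0.0195 [-0.55  0.12  1.85 -0.    1.17 -0.71]
[0.0, -0.0, 0.0079, 0.0, -0.0, -0.0, 1.0],
[0.0, -0.0, 0.0079, 0.0, -0.0, -0.0, 1.0],
[0.0, -0.0, 0.0079, 0.0, -0.0, -0.0, 1.0],
[0.0, -0.0, 0.0079, 0.0, -0.0, -0.0, 1.0],
[0.0, -0.0, 0.0079, 0.0, -0.0, -0.0, 1.0],
[0.0, -0.0, 0.0079, 0.0, -0.0, -0.0, 1.0],
[0.0, -0.0, 0.0079, 0.0, -0.0, -0.0, 1.0],
[0.0, -0.0, 0.0079, 0.0, -0.0, -0.0, 1.0],
[0.0, -0.0, 0.0079, 0.0, -0.0, -0.0, 1.0],
tip px [[277.5579572  208.25805256]]
202 [(264, [113, 158, 227]), (265, [114, 160, 228]), (266, [110, 156, 224]), (267, [110, 152, 221]), (268, [106, 149, 216]), (269, [107, 147, 216]), (270, [110, 152, 220]), (271, [92, 127, 183]), (272, [69, 90, 125]), (273, [64, 86, 121]), (274, [68, 87, 122]), (275, [97, 108, 124]), (276, [131, 131, 132]), (277, [126, 129, 133]), (278, [108, 117, 133]), (279, [63, 85, 126]), (280, [67, 89, 127]), (281, [66, 85, 120]), (282, [72, 95, 135]), (283, [82, 113, 161]), (284, [81, 114, 163]), (285, [85, 114, 165])]
206 [(264, [112, 159, 226]), (265, [114, 160, 227]), (266, [111, 154, 223]), (267, [107, 150, 219]), (268, [104, 148, 215]), (269, [105, 149, 217]), (270, [108, 152, 219]), (271, [93, 129, 184]), (272, [69, 90, 127]), (273, [62, 79, 112]), (274, [65, 84, 116]), (275, [93, 102, 118]), (276, [130, 132, 136]), (277, [129, 130, 134]), (278, [133, 136, 140]), (279, [56, 77, 117]), (280, [63, 85, 119]), (281, [65, 86, 120]), (282, [73, 98, 139]), (283, [83, 113, 161]), (284, [82, 112, 161]), (285, [82, 113, 162])]
```

>>> {"name": "carry_out", "arguments": {
  "increments": [
    [[0,0,0.009,0,0,0,1],[0,0,0.009,0,0,0,1],[0,0,0.009,0,0,0,1],[0,0,0.009,0,0,0,1],[0,0,0,0,0,0,1]]
  ]
}}

```text
time_s: 12.52
position: [0.5091, -0.281, 0.1586]
tool_rot: [-0.0, 0.997, 0.082, -0.001]
wrist_force: [-0.6, -0.1, -0.6]
grip_width: 0.0196
```

```bash
python3 - <<'E'
from h import *
st(); plan([.5098,-.2812,.128],down(.164),4,1)
E
```

```text
12.525 [ 0.5091 -0.281   0.1586] [[0.987, 0.163, -0.001], [0.163, -0.987, 0.001], [-0.001, -0.001, -1.0]] [-0.6 -0.1 -0.6] 0.0196 [-0.55  0.15  1.89  0.    1.1  -0.71]
[0.0002, 0.0001, 0.0077, -0.0003, 0.0003, -0.0, 1.0],
[0.0002, 0.0001, 0.0077, -0.0003, 0.0003, -0.0, 1.0],
[0.0002, 0.0001, 0.0077, -0.0003, 0.0003, -0.0, 1.0],
[0.0002, 0.0001, 0.0077, -0.0003, 0.0003, -0.0, 1.0],
```

>>> {"name": "carry_out", "arguments": {
  "increments": [
    [[0.0005,0,0.008,0,0,0,1],[0,0,0.008,0,0,0,1],[0,0,0.007,0,0,0,1],[0,0,0.003,0,0,0,1]]
  ]
}}

```text
time_s: 13.02
position: [0.5101, -0.2812, 0.1314]
tool_rot: [-0.0, 0.997, 0.082, -0.0]
wrist_force: [0.3, 1.7, -0.6]
grip_width: 0.0195
```

```bash
python3 - <<'E'
from h import *
st(); plan([.5098,-.2812,.127],down(.164),1,1)
E
```

```text
13.025 [ 0.5101 -0.2812  0.1314] [[0.987, 0.163, -0.0], [0.163, -0.987, 0.0], [-0.0, -0.0, -1.0]] [ 0.3  1.7 -0.6] 0.0195 [-0.55  0.18  1.91 -0.    1.05 -0.71]
[-0.0003, -0.0001, 0.0044, -0.0003, 0.0004, -0.0001, 1.0],
```

>>> {"name": "carry_out", "arguments": {
  "increments": [
    [[0,0,0.002,0,0,0,1],[0,0,0.002,0,0,0,1],[0,0,0.002,0,0,0,1]]
  ]
}}

```text
time_s: 13.4
position: [0.5104, -0.2815, 0.1267]
tool_rot: [0.0, 0.997, 0.082, -0.0]
wrist_force: [-5.4, 1.4, 13.5]
grip_width: 0.0195
```

```bash
python3 - <<'E'
from h import *
st()
E
```

```text
13.4 [ 0.5104 -0.2815  0.1267] [[0.987, 0.163, -0.0], [0.163, -0.987, -0.0], [-0.0, 0.0, -1.0]] [-5.4  1.4 13.5] 0.0195 [-0.55  0.19  1.92 -0.    1.04 -0.71]
```

Seated: contact at the height it was picked from. Release and rise.

>>> {"name": "carry_out", "arguments": {
  "increments": [
    [[0,0,-0.001,0,0,0,-0.1],[0,0,0,0,0,0,-0.1],[0,0,0,0,0,0,-0.1],[0,0,0,0,0,0,-0.1],[0,0,-0.03,0,0,0,-0.1],[0,0,-0.05,0,0,0,-0.1],[0,0,-0.06,0,0,0,-0.1],[0,0,-0.06,0,0,0,-0.1],[0,0,-0.01,0,0,0,-0.1]]
  ]
}}

```text
time_s: 14.52
position: [0.5096, -0.2809, 0.3415]
tool_rot: [-0.001, 0.997, 0.082, -0.002]
wrist_force: [-0.3, -0.7, 0.0]
grip_width: 0.0486
```

```bash
python3 - <<'E'
from h import *
st(); i,im=snap("wrist","w11"); k=.7
for z,xy in ((.151,(.5095,-.280)),): print(proj(i,[[*xy,z]])/k)
it,t=snap("top","t2"); 
for b in blobs(t,(5,180,120),(16,255,255),40): print(b[:2],onz(it,b[1],.151)[0])
cv2.imwrite("pics/w11b.png",np.hstack([im[80:330,190:370],cv2.resize(t[120:240,190:300],None,fx=2,fy=2)[:250].copy() if False else cv2.resize(t[125:208,190:310],(362,250),interpolation=cv2.INTER_CUBIC)]))
E
```

```text
14.525 [ 0.5096 -0.2809  0.3415] [[0.987, 0.163, -0.003], [0.163, -0.987, 0.002], [-0.003, -0.003, -1.0]] [-0.3 -0.7  0. ] 0.0486 [-0.55  0.04  1.67 -0.    1.43 -0.71]
[[396.99872521 273.09259428]]
([354, 211, 9, 7, 55], [358.3, 213.9]) [ 0.50879811 -0.28299909  0.151     ]
([357, 290, 10, 20, 118], [361.4, 300.7]) [ 0.25798304 -0.29040482  0.151     ]
```

View pics/w11b.png

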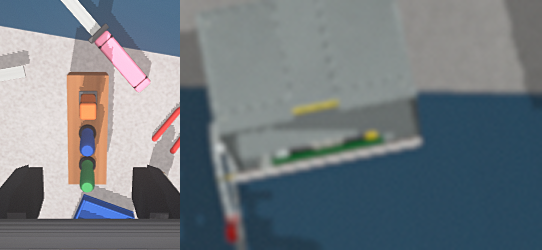

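The pry tool is back upright in its hole, its top at the same pixel as before, and the flap is still ajar. The free-standing decoys (big orange, pink, turquoise) are now lying down. They stood unsupported on their blade tips and the turquoise was already leaning at 1.4 s, far from the arm. Next: pre-grasp above the flap edge.

```bash
cat >> h.py <<'E'
def fpose(a,over=.022,up=0.,off=0.):
    "TCP pose holding flap at angle a; over = overlap of fingers on flap, up = retreat along flap z, off along flap normal"
    fz=-np.sin(a)*BX+np.cos(a)*np.array([0,0,1]); fx=np.cos(a)*BX+np.sin(a)*np.array([0,0,1])
    Rt=R.from_matrix(np.c_[fx,-BY,-fz]); return HINGE+(.14-over+up)*fz+off*fx, Rt
E
python3 - <<'E'
from h import *
p,Rt=fpose(.29,up=.10); print(p, fpose(.29)[0]); plan(p,Rt,9,.2)
im=cv2.imread("pics/t2.png"); it=cams.camera_info("top")
for n,lo,hi in (("orange",(5,150,100),(16,255,255)),("teal",(82,120,50),(95,255,255)),("pink",(160,60,100),(179,200,255))):
    for b in blobs(im,lo,hi,30): print(n,b[0],onz(it,b[1],.02)[0].round(3))
E
```

```text
[0.58710659 0.07144479 0.23389716] [0.61501882 0.0776572  0.13807278]
[0.0151, -0.037, 0.0116, 0.0002, 0.033, -0.0062, 0.2],
[0.0149, -0.037, 0.0121, 0.0002, 0.033, -0.0062, 0.2],
[0.0148, -0.0369, 0.0126, 0.0002, 0.033, -0.0062, 0.2],
[0.0146, -0.0368, 0.0131, 0.0002, 0.033, -0.0062, 0.2],
[0.0143, -0.0367, 0.0136, 0.0002, 0.033, -0.0062, 0.2],
[0.0141, -0.0366, 0.0141, 0.0002, 0.033, -0.0062, 0.2],
[0.0139, -0.0365, 0.0145, 0.0002, 0.033, -0.0062, 0.2],
[0.0136, -0.0364, 0.015, 0.0002, 0.033, -0.0062, 0.2],
[0.0133, -0.0363, 0.0154, 0.0002, 0.033, -0.0062, 0.2],
orange [14, 153, 11, 20, 38] [0.675 0.806 0.02 ]
orange [345, 210, 23, 18, 186] [ 0.518 -0.305  0.02 ]
orange [357, 290, 11, 20, 135] [ 0.258 -0.312  0.02 ]
teal [105, 101, 52, 52, 1550] [0.817 0.45  0.02 ]
teal [281, 230, 15, 26, 204] [ 0.436 -0.078  0.02 ]
pink [321, 192, 25, 29, 267] [ 0.553 -0.221  0.02 ]
```

>>> {"name": "carry_out", "arguments": {
  "increments": [
    [[0.01,-0.025,0.004,0,0.033,-0.006,0.2],[0.015,-0.037,0.006,0,0.033,-0.006,0.2],[0.015,-0.037,0.008,0,0.033,-0.006,0.2],[0.015,-0.037,0.01,0,0.033,-0.006,0.2],[0.014,-0.037,0.013,0,0.033,-0.006,0.2],[0.014,-0.037,0.014,0,0.033,-0.006,0.2],[0.014,-0.037,0.015,0,0.033,-0.006,0.2],[0.013,-0.036,0.015,0,0.033,-0.006,0.2],[0.013,-0.036,0.015,0,0.033,-0.006,0.2],[0.004,-0.01,0.006,0,0,0,0.2],[0,0,0,0,0,0,0.2],[0,0,0,0,0,0,0.2]]
  ],
  "newtons": 30
}}

```text
time_s: 16.12
position: [0.5669, 0.0953, 0.2159]
tool_rot: [-0.027, 0.986, 0.108, 0.128]
wrist_force: [-0.7, -0.7, 0.0]
grip_width: 0.0351
```

```bash
python3 - <<'E'
from h import *
st(); p,Rt=fpose(.29,up=.06); plan(p,Rt,1,.2)
i,im=snap("wrist","w12"); E=HINGE+.14*np.array([-np.sin(.29)*BX[0],-np.sin(.29)*BX[1],np.cos(.29)])
print("edge mid px",proj(i,[E,E+.05*BY,E+.09*BY]))
cv2.imwrite("pics/w12b.png",cv2.resize(im[:320,60:500],(800,582),interpolation=cv2.INTER_CUBIC))
for r in (110,140,170): print(r,[(c,im[r,c].tolist()) for c in range(262,312,2)])
E
```

```text
16.125 [0.5669 0.0953 0.2159] [[0.944, 0.219, 0.246], [0.205, -0.975, 0.081], [0.258, -0.026, -0.966]] [-0.7 -0.7  0. ] 0.0351 [ 0.09 -0.07  2.03  0.07  0.92 -0.17]
[0.02, 0.0283, 0.0257, -0.0255, 0.0291, -0.0054, 0.2],
edge mid px [[303.93457665 262.03559551]
 [305.22460442 199.78873532]
 [306.36858045 144.58921335]]
110 [(262, [160, 127, 93]), (264, [162, 129, 95]), (266, [163, 131, 98]), (268, [161, 131, 97]), (270, [162, 131, 97]), (272, [162, 130, 97]), (274, [164, 133, 99]), (276, [161, 133, 98]), (278, [163, 134, 101]), (280, [161, 132, 99]), (282, [163, 134, 100]), (284, [167, 136, 102]), (286, [168, 138, 103]), (288, [132, 111, 90]), (290, [138, 115, 91]), (292, [163, 134, 101]), (294, [134, 112, 90]), (296, [134, 113, 90]), (298, [134, 111, 89]), (300, [134, 113, 91]), (302, [135, 114, 92]), (304, [134, 112, 91]), (306, [135, 113, 91]), (308, [134, 113, 91]), (310, [134, 112, 90])]
140 [(262, [160, 128, 94]), (264, [161, 129, 95]), (266, [162, 130, 98]), (268, [160, 130, 97]), (270, [161, 131, 98]), (272, [163, 132, 99]), (274, [163, 134, 102]), (276, [160, 131, 100]), (278
[... 288 characters left out ...]
170, 173, 183]), (304, [254, 255, 255]), (306, [251, 252, 255]), (308, [217, 220, 227]), (310, [204, 203, 200])]
170 [(262, [156, 124, 89]), (264, [156, 124, 90]), (266, [157, 125, 91]), (268, [157, 125, 92]), (270, [157, 125, 92]), (272, [158, 126, 94]), (274, [157, 126, 93]), (276, [158, 128, 95]), (278, [160, 129, 97]), (280, [158, 129, 99]), (282, [156, 128, 97]), (284, [158, 130, 99]), (286, [158, 131, 100]), (288, [158, 132, 101]), (290, [159, 132, 102]), (292, [161, 133, 102]), (294, [109, 97, 88]), (296, [118, 119, 123]), (298, [165, 169, 179]), (300, [164, 166, 178]), (302, [200, 204, 219]), (304, [255, 255, 255]), (306, [255, 255, 255]), (308, [49, 71, 43]), (310, [255, 255, 255])]
```

View pics/w12b.png

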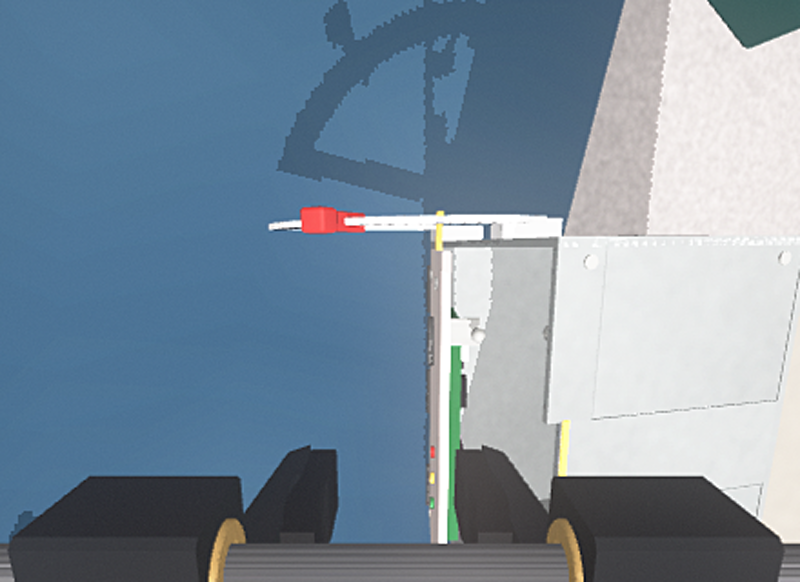

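Flap edge strip at crop x≈443 matches my model, predicted col 306 against 305.5 seen. The gripper is about 20 mm in front, so I'll correct that.

>>> {"name": "carry_out", "arguments": {
  "increments": [
    [[0.012,0.016,0,-0.013,0.015,-0.003,0.2],[0.009,0.013,0.01,-0.013,0.015,-0.002,0.2],[0,0,0.01,0,0,0,0.2],[0,0,0,0,0,0,0.2]]
  ]
}}

```text
time_s: 16.68
position: [0.6024, 0.0675, 0.2023]
tool_rot: [-0.014, 0.983, 0.105, 0.147]
wrist_force: [0.3, 0.4, 0.3]
grip_width: 0.0351
```

```bash
python3 - <<'E'
from h import *
st(); p,Rt=fpose(.29,up=.0); plan(p,Rt,6,.2)
i,im=snap("wrist","w13"); a=.29; E=HINGE+.14*np.array([-np.sin(a)*BX[0],-np.sin(a)*BX[1],np.cos(a)])
print("edge px",proj(i,[E+.03*BY,E+.07*BY]))
for r in (140,165): print(r,[(c,im[r,c].tolist()) for c in range(266,292)])
m=cv2.inRange(cv2.cvtColor(im,cv2.COLOR_BGR2HSV),(0,140,90),(6,255,255));n,l,s,c=cv2.connectedComponentsWithStats(m)
for k in range(1,n):
    if s[k][4]>30: print(s[k],c[k])
E
```

```text
16.675 [0.6024 0.0675 0.2023] [[0.935, 0.212, 0.285], [0.203, -0.977, 0.059], [0.291, 0.003, -0.957]] [0.3 0.4 0.3] 0.0351 [ 0.04 -0.02  2.01  0.06  0.85 -0.2 ]
[-0.0008, -0.0012, 0.0109, 0.0008, -0.0009, -0.0008, 0.2],
[-0.0008, -0.0012, 0.0109, 0.0008, -0.0009, -0.0008, 0.2],
[-0.0008, -0.0012, 0.0109, 0.0008, -0.0009, -0.0008, 0.2],
[-0.0008, -0.0012, 0.0109, 0.0008, -0.0009, -0.0008, 0.2],
[-0.0008, -0.0012, 0.0109, 0.0008, -0.0009, -0.0008, 0.2],
[-0.0008, -0.0012, 0.011, 0.0008, -0.0009, -0.0008, 0.2],
edge px [[269.72037615 182.84878029]
 [269.0381709  119.02159138]]
140 [(266, [255, 255, 255]), (267, [255, 255, 255]), (268, [255, 255, 255]), (269, [255, 255, 255]), (270, [255, 255, 255]), (271, [255, 255, 255]), (272, [202, 208, 213]), (273, [246, 248, 248]), (274, [243, 245, 245]), (275, [243, 244, 245]), (276, [242, 245, 245]), (277, [242, 244, 245]), (278, [242, 244, 245]), (279, [242, 244, 245]), (280, [243, 245, 245]), (281, [242, 244, 244]), (282, [242, 244, 244]), (283, [243, 245, 244]), (284, [243, 244, 244]), (285, [243, 244, 244]), (286, [243, 245, 245]), (287, [244, 246, 246]), (288, [244, 246, 246]), (289, [230, 233, 233]), (290, [227, 230, 230]), (291, [221, 223, 223])]
165 [(266, [228, 230, 240]), (267, [255, 255, 255]), (268, [255, 255, 255]), (269, [255, 255, 255]), (270, [255, 255, 255]), (271, [255, 255, 255]), (272, [217, 220, 230]), (273, [190, 193, 210]), (274, [182, 188, 197]), (275, [92, 156, 63]), (276, [105, 166, 81]), (277, [103, 164, 82]), (278, [105, 164, 82]), (279, [106, 166, 83]), (280, [107, 166, 85]), (281, [107, 166, 84]), (282, [106, 166, 84]), (283, [105, 166, 82]), (284, [92, 134, 74]), (285, [64, 54, 64]), (286, [63, 59, 60]), (287, [71, 66, 68]), (288, [149, 148, 146]), (289, [253, 253, 251]), (290, [238, 239, 236]), (291, [236, 236, 235])]
[177  53  46  24 592] [194.43581081  64.43581081]
```

>>> {"name": "carry_out", "arguments": {
  "increments": [
    [[-0.003,-0.004,0,0.002,-0.002,-0.002,0.2],[-0.002,-0.003,0.01,0.002,-0.002,-0.002,0.2],[0,0,0.01,0,0,0,0.2],[0,0,0,0,0,0,0.2]]
  ]
}}

```text
time_s: 17.23
position: [0.6014, 0.076, 0.1807]
tool_rot: [-0.016, 0.983, 0.109, 0.144]
wrist_force: [0.1, 0.2, -0.6]
grip_width: 0.0355
```

```bash
python3 - <<'E'
from h import *
st(); p,Rt=fpose(.29,up=.0); plan(p,Rt,4,.2)
E
```

```text
17.225 [0.6014 0.076  0.1807] [[0.935, 0.218, 0.281], [0.209, -0.976, 0.063], [0.288, 0.0, -0.958]] [ 0.1  0.2 -0.6] 0.0355 [ 0.06  0.01  2.03  0.06  0.81 -0.2 ]
[0.0002, 0.0003, 0.0112, -0.0, -0.0004, 0.0002, 0.2],
[0.0002, 0.0003, 0.0112, -0.0, -0.0004, 0.0002, 0.2],
[0.0002, 0.0003, 0.0112, -0.0, -0.0004, 0.0002, 0.2],
[0.0002, 0.0003, 0.0112, -0.0, -0.0004, 0.0002, 0.2],
```

>>> {"name": "carry_out", "arguments": {
  "increments": [
    [[0,0,0.012,0,0,0,0.2],[0,0,0.012,0,0,0,0.2],[0,0,0.012,0,0,0,0.2],[0,0,0.007,0,0,0,0.2],[0,0,0,0,0,0,0.2]]
  ]
}}

```text
time_s: 17.85
position: [0.6141, 0.0789, 0.1357]
tool_rot: [-0.016, 0.983, 0.109, 0.144]
wrist_force: [-0.4, -0.2, 0.3]
grip_width: 0.0353
```

```bash
python3 - <<'E'
from h import *
st(); p,Rt=fpose(.29,up=.0); plan(p,Rt,1,.2)
i,im=snap("wrist","w14"); a=.29; E=HINGE+.14*np.array([-np.sin(a)*BX[0],-np.sin(a)*BX[1],np.cos(a)])
print("edge px",proj(i,[E+.03*BY,E+.07*BY]))
for r in (120,150): print(r,[(c,im[r,c].tolist()) for c in range(264,292)])
E
```

```text
17.85 [0.6141 0.0789 0.1357] [[0.935, 0.218, 0.28], [0.209, -0.976, 0.063], [0.286, 0.0, -0.958]] [-0.4 -0.2  0.3] 0.0353 [ 0.06  0.08  2.05  0.07  0.73 -0.2 ]
[0.0013, 0.0014, -0.0021, -0.0003, -0.0005, 0.001, 0.2],
edge px [[280.04015091 229.9797012 ]
 [280.52529289 136.79092263]]
120 [(264, [154, 125, 92]), (265, [157, 128, 95]), (266, [156, 127, 95]), (267, [156, 127, 95]), (268, [157, 127, 95]), (269, [158, 127, 95]), (270, [157, 127, 94]), (271, [161, 129, 95]), (272, [151, 122, 90]), (273, [134, 127, 121]), (274, [181, 186, 202]), (275, [238, 241, 250]), (276, [249, 251, 254]), (277, [248, 249, 253]), (278, [248, 249, 252]), (279, [248, 249, 252]), (280, [249, 250, 253]), (281, [250, 251, 253]), (282, [248, 250, 254]), (283, [243, 246, 255]), (284, [175, 177, 176]), (285, [188, 188, 186]), (286, [190, 189, 187]), (287, [190, 189, 185]), (288, [189, 189, 186]), (289, [188, 189, 185]), (290, [191, 191, 187]), (291, [190, 190, 188])]
150 [(264, [155, 123, 90]), (265, [153, 124, 91]), (266, [153, 123, 91]), (267, [157, 125, 92]), (268, [155, 123, 91]), (269, [157, 125, 92]), (270, [158, 126, 94]), (271, [156, 124, 92]), (272, [111, 101, 91]), (273, [93, 90, 89]), (274, [140, 145, 155]), (275, [243, 246, 255]), (276, [249, 251, 255]), (277, [248, 250, 253]), (278, [248, 249, 253]), (279, [248, 249, 253]), (280, [249, 251, 253]), (281, [250, 251, 254]), (282, [246, 248, 252]), (283, [239, 242, 248]), (284, [232, 234, 236]), (285, [246, 247, 248]), (286, [185, 188, 190]), (287, [205, 208, 209]), (288, [249, 250, 251]), (289, [247, 249, 249]), (290, [245, 246, 247]), (291, [244, 246, 247])]
```

>>> {"name": "carry_out", "arguments": {
  "increments": [
    [[0.001,0,-0.002,0,0,0,1],[0,0,0,0,0,0,1],[0,0,0,0,0,0,1],[0,0,0,0,0,0,1],[0,0,0,0,0,0,1]]
  ],
  "newtons": 30
}}

```text
time_s: 18.52
position: [0.6148, 0.0789, 0.1398]
tool_rot: [-0.016, 0.983, 0.109, 0.145]
wrist_force: [-0.3, 0.0, 0.1]
grip_width: 0.004
```

```bash
cat >> h.py <<'E'
def swing(a1,n,over=None,off=None):
    "rows along the arc, from present measured pose, to flap angle a1"
    s=arm.sense(); T=rot(s["tool_rot"]); z=T.apply([0,0,1]); a=np.arctan2(z@BX,-z[2])
    d=s["position"]-HINGE; r=[d@BX,d[2]]; rad=-np.sin(a)*r[0]+np.cos(a)*r[1]; nrm=np.cos(a)*r[0]+np.sin(a)*r[1]
    print("tool angle",a.round(4),"pos angle",np.arctan2(-r[0],r[1]).round(4),"radius",rad.round(4),"normal off",nrm.round(4),"lat",(d@BY).round(4),"tilt",(z@BY).round(4))
    p,Rt=fpose(a1,over=.14-(rad if over is None else .14-over),off=nrm if off is None else off)
    plan(p,Rt,n,1)
E
python3 - <<'E'
from h import *
st(); swing(.35,2)
E
```

```text
18.525 [0.6148 0.0789 0.1398] [[0.934, 0.219, 0.281], [0.21, -0.976, 0.062], [0.288, 0.001, -0.958]] [-0.3  0.   0.1] 0.004 [ 0.06  0.08  2.04  0.07  0.73 -0.2 ]
tool angle 0.2922 pos angle 0.2855 radius 0.1196 normal off 0.0008 lat 0.0012 tilt -0.0002
[-0.0035, 0.0006, 0.0001, 0.0001, 0.0289, 0.0008, 1.0],
[-0.0035, 0.0006, -0.0, 0.0001, 0.0289, 0.0008, 1.0],
```

>>> {"name": "carry_out", "arguments": {
  "increments": [
    [[-0.004,0,0,0,0.033,0,1],[-0.005,0,0.0001,0,0.042,0,1],[-0.005,0,0.0001,0,0.042,0,1],[-0.005,0,0.0001,0,0.042,0,1],[0,0,0,0,0,0,1]]
  ],
  "newtons": 40
}}

```text
time_s: 19.15
position: [0.5961, 0.0746, 0.1323]
tool_rot: [-0.024, 0.968, 0.107, 0.224]
wrist_force: [-0.4, 0.1, -2.9]
grip_width: 0.0033
```

```bash
cat >> h.py <<'E'
def tab(name):
    i,im=snap("wrist",name); m=cv2.inRange(cv2.cvtColor(im,cv2.COLOR_BGR2HSV),(0,140,90),(6,255,255));n,l,s,c=cv2.connectedComponentsWithStats(m)
    k=1+s[1:,4].argmax(); y=cv2.inRange(cv2.cvtColor(im,cv2.COLOR_BGR2HSV),(22,100,100),(34,255,255)); y[150:]=0
    n2,l2,s2,c2=cv2.connectedComponentsWithStats(y)
    print("red",s[k],c[k],"yellow",[(s2[j].tolist(),c2[j].round(1).tolist()) for j in range(1,n2) if s2[j][4]>6])
    e,d=ray(i,c[k]); d=d[0]; t=((HINGE-e)@BY+.108)/(d@BY); P=e+t*d-HINGE; print("tab on plane: angle",np.arctan2(-P@BX,P[2]),"r",np.hypot(P@BX,P[2]))
    # intersect ray with r=.105 cylinder
    q=np.array([(e-HINGE)@BX,e[2]-HINGE[2]]);w=np.array([d@BX,d[2]]);A,B,C=w@w,2*q@w,q@q-.105**2;t=(-B-np.sqrt(B*B-4*A*C))/2/A
    P=e+t*d-HINGE;print("on cylinder: angle",np.arctan2(-P@BX,P[2]),"y",P@BY); return i,im
E
python3 - <<'E'
from h import *
st(); tab("w15"); swing(.65,5)
E
```

```text
19.15 [0.5961 0.0746 0.1323] [[0.877, 0.219, 0.428], [0.197, -0.976, 0.095], [0.438, 0.001, -0.899]] [-0.4  0.1 -2.9] 0.0033 [ 0.04 -0.02  2.2   0.16  0.52 -0.3 ]
red [ 180   34   55   38 1112] [202.10701439  50.76528777] yellow [([275, 65, 5, 7, 35], [277.0, 68.0])]
tab on plane: angle 0.7623604230587331 r 0.11839071835195308
on cylinder: angle 0.8401478568693059 y 0.11153964408765585
tool angle 0.4534 pos angle 0.454 radius 0.1196 normal off -0.0001 lat 0.0011 tilt -0.0
[-0.0047, 0.0002, 0.0005, -0.0, 0.0393, 0.0004, 1.0],
[-0.0047, 0.0002, 0.0003, -0.0, 0.0393, 0.0004, 1.0],
[-0.0047, 0.0002, 0.0001, -0.0, 0.0393, 0.0004, 1.0],
[-0.0047, 0.0002, -0.0001, -0.0, 0.0393, 0.0004, 1.0],
[-0.0047, 0.0002, -0.0003, -0.0, 0.0393, 0.0004, 1.0],
```

>>> {"name": "carry_out", "arguments": {
  "increments": [
    [[-0.0048,0,0.0001,0,0.04,0,1],[-0.005,0,0.0001,0,0.042,0,1],[-0.005,0,0.0001,0,0.042,0,1],[-0.005,0,0.0001,0,0.042,0,1],[-0.005,0,0.0001,0,0.042,0,1],[0,0,0,0,0,0,1]]
  ]
}}

```text
time_s: 19.95
position: [0.5763, 0.0701, 0.1195]
tool_rot: [-0.036, 0.94, 0.105, 0.323]
wrist_force: [-3.1, -0.3, -0.1]
grip_width: 0.0034
```

```bash
python3 - <<'E'
from h import *
st(); tab("w16"); swing(.80,4)
E
```

```text
19.95 [0.5763 0.0701 0.1195] [[0.769, 0.221, 0.6], [0.174, -0.975, 0.136], [0.615, 0.0, -0.788]] [-3.1 -0.3 -0.1] 0.0034 [-0.   -0.11  2.39  0.6   0.25 -0.77]
red [ 232   30   33   41 1010] [248.3029703   47.44851485] yellow [([275, 65, 5, 7, 35], [277.0, 68.0])]
tab on plane: angle 0.7699038341315443 r 0.11961017848461401
on cylinder: angle 0.7977929529172935 y 0.11157252384069678
tool angle 0.6626 pos angle 0.6549 radius 0.1195 normal off 0.0009 lat 0.001 tilt 0.0024
[-0.0041, 0.0002, 0.0002, -0.0007, 0.0343, 0.0009, 1.0],
[-0.0041, 0.0003, 0.0001, -0.0007, 0.0343, 0.0009, 1.0],
[-0.0041, 0.0003, -0.0, -0.0007, 0.0343, 0.0009, 1.0],
[-0.0041, 0.0003, -0.0002, -0.0007, 0.0343, 0.0009, 1.0],
```

>>> {"name": "carry_out", "arguments": {
  "increments": [
    [[-0.0022,0.0002,0.0001,-0.001,0.018,0.001,1],[-0.0024,0.0002,0.0001,-0.001,0.02,0.001,1],[-0.0024,0.0002,0.0001,-0.0005,0.02,0.001,1],[0,0,0,0,0,0,1]]
  ]
}}

```text
time_s: 20.5
position: [0.5721, 0.0692, 0.116]
tool_rot: [-0.039, 0.93, 0.104, 0.351]
wrist_force: [-8.4, -4.0, 3.7]
grip_width: 0.0036
```

```bash
python3 - <<'E'
from h import *
st(); tab("w17"); swing(.78,3)
E
```

```text
20.5 [0.5721 0.0692 0.116 ] [[0.732, 0.221, 0.644], [0.166, -0.975, 0.146], [0.661, -0.0, -0.751]] [-8.4 -4.   3.7] 0.0036 [-0.02 -0.12  2.44  0.97  0.19 -1.14]
red [244  30  31  41 986] [259.87931034  46.99391481] yellow [([273, 65, 6, 7, 41], [275.4, 68.1])]
tab on plane: angle 0.7708766192657 r 0.11996693795863657
on cylinder: angle 0.7857249240558327 y 0.11163686194003128
tool angle 0.7216 pos angle 0.7038 radius 0.1195 normal off 0.0021 lat 0.001 tilt 0.0026
[-0.0023, 0.0003, 0.0, -0.0009, 0.0195, 0.0009, 1.0],
[-0.0023, 0.0003, -0.0, -0.0009, 0.0195, 0.0009, 1.0],
[-0.0023, 0.0003, -0.0001, -0.0009, 0.0195, 0.0009, 1.0],
```

>>> {"name": "carry_out", "arguments": {
  "increments": [
    [[-0.0025,0.0002,0,-0.0005,0,0.0005,1],[0,0,0,0,0,0,1]]
  ]
}}

```text
time_s: 20.8
position: [0.5712, 0.0689, 0.1152]
tool_rot: [-0.039, 0.93, 0.104, 0.351]
wrist_force: [-6.6, -2.2, 3.4]
grip_width: 0.0035
```

```bash
python3 - <<'E'
from h import *
st(); i,im=tab("w18"); swing(.78,2,off=0)
cv2.imwrite("pics/w18b.png",cv2.resize(im[20:95,215:315],(800,600),interpolation=cv2.INTER_CUBIC))
E
```

```text
20.8 [0.5712 0.0689 0.1152] [[0.732, 0.221, 0.645], [0.166, -0.975, 0.146], [0.661, -0.0, -0.75]] [-6.6 -2.2  3.4] 0.0035 [-0.02 -0.12  2.44  0.98  0.19 -1.16]
red [248  30  30  41 978] [262.86912065  46.86809816] yellow [([274, 65, 6, 7, 39], [276.6, 68.1])]
tab on plane: angle 0.7708931014010139 r 0.12014730532000333
on cylinder: angle 0.7845304341242331 y 0.11168970096863134
tool angle 0.7222 pos angle 0.7151 radius 0.1195 normal off 0.0008 lat 0.001 tilt 0.0029
[-0.0039, 0.0005, 0.0001, -0.0015, 0.0289, 0.0015, 1.0],
[-0.0039, 0.0005, -0.0, -0.0015, 0.0289, 0.0015, 1.0],
```

View pics/w18b.png

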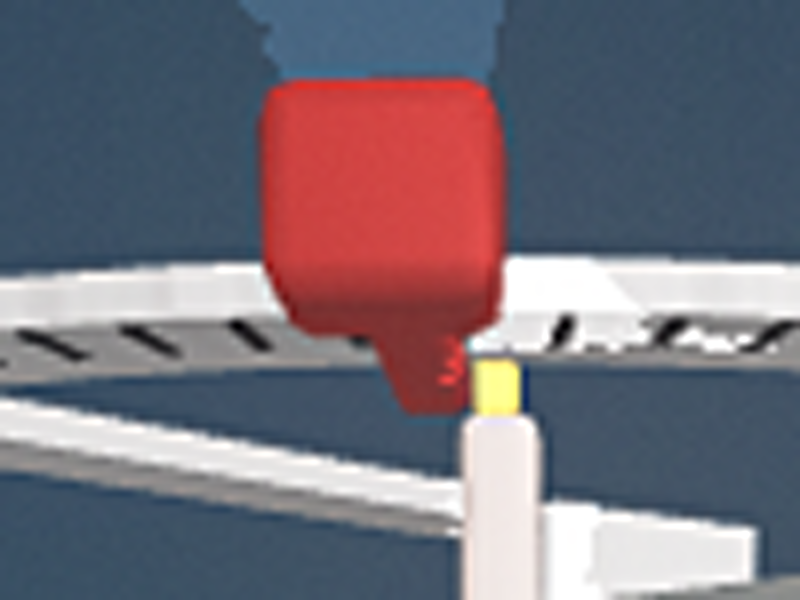

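The close view shows the red tab's outer face centred at crop (383,195) and its stem end at (437,405). The yellow pointer tip is at (497,388), so the pointer is still a little short of the tab.

```bash
cat >> h.py <<'E'
def onplane(i,uv,y=.108):
    e,d=ray(i,uv); d=d[0]; t=((HINGE-e)@BY+y)/(d@BY); P=e+t*d-HINGE; return np.arctan2(-P@BX,P[2]).round(4),np.hypot(P@BX,P[2]).round(4)
E
python3 - <<'E'
from h import *
i=cams.camera_info("wrist"); f=lambda x,y:(215+x/8,20+y/8)
for n,p in (("outer face",(383,195)),("face TL",(265,85)),("face BR",(500,300)),("stem end L",(403,412)),("stem end R",(467,412)),("pointer tip far",(497,362)),("pointer near",(497,415))): print(n,onplane(i,f(*p)))
E
```

```text
outer face (np.float64(0.7671), np.float64(0.1241))
face TL (np.float64(0.7938), np.float64(0.1427))
face BR (np.float64(0.7143), np.float64(0.0999))
stem end L (np.float64(0.8341), np.float64(0.0622))
stem end R (np.float64(0.7517), np.float64(0.0619))
pointer tip far (np.float64(0.715), np.float64(0.081))
pointer near (np.float64(0.7128), np.float64(0.0607))
```

>>> {"name": "carry_out", "arguments": {
  "increments": [
    [[-0.0025,0.0003,0,-0.001,0.015,0.001,1],[-0.0025,0.0003,0,-0.001,0.015,0.001,1],[0,0,0,0,0,0,1]]
  ]
}}

```text
time_s: 21.22
position: [0.5688, 0.0684, 0.113]
tool_rot: [-0.041, 0.924, 0.103, 0.366]
wrist_force: [-8.7, -2.9, 4.7]
grip_width: 0.0038
```

```bash
cat >> h.py <<'E'
def stem(im):
    m=cv2.inRange(cv2.cvtColor(im,cv2.COLOR_BGR2HSV),(0,110,60),(8,255,255))|cv2.inRange(cv2.cvtColor(im,cv2.COLOR_BGR2HSV),(172,110,60),(179,255,255))
    for r in (40,45,50,60,65,66,67,68,69,70,71): c=np.where(m[r])[0]; print(r,(c.min(),c.max(),(c.min()+c.max())/2) if len(c) else None,end=" ")
    print()
E
python3 - <<'E'
from h import *
stem(cv2.imread("pics/w18.png")); st(); i,im=tab("w19"); stem(im); swing(.765,1,off=0)
E
```

```text
40 (np.int64(248), np.int64(277), np.float64(262.5)) 45 (np.int64(248), np.int64(277), np.float64(262.5)) 50 (np.int64(248), np.int64(277), np.float64(262.5)) 60 (np.int64(252), np.int64(275), np.float64(263.5)) 65 (np.int64(263), np.int64(272), np.float64(267.5)) 66 (np.int64(263), np.int64(273), np.float64(268.0)) 67 (np.int64(264), np.int64(273), np.float64(268.5)) 68 (np.int64(264), np.int64(273), np.float64(268.5)) 69 (np.int64(265), np.int64(273), np.float64(269.0)) 70 (np.int64(265), np.int64(272), np.float64(268.5)) 71 (np.int64(266), np.int64(271), np.float64(268.5)) 
21.225 [0.5688 0.0684 0.113 ] [[0.711, 0.221, 0.668], [0.161, -0.975, 0.151], [0.685, -0.0, -0.729]] [-8.7 -2.9  4.7] 0.0038 [-0.02 -0.12  2.47  1.28  0.18 -1.45]
red [256  30  29  41 943] [270.15376458  46.43584305] yellow [([277, 65, 3, 7, 14], [278.2, 68.4])]
tab on plane: angle 0.7709189925042905 r 0.1206634988931911
on cylinder: angle 0.7768488057903428 y 0.11181836373842965
40 (np.int64(256), np.int64(285), np.float64(270.5)) 45 (np.int64(256), np.int64(285), np.float64(270.5)) 50 (np.int64(256), np.int64(284), np.float64(270.0)) 60 (np.int64(259), np.int64(282), np.float64(270.5)) 65 (np.int64(268), np.int64(276), np.float64(272.0)) 66 (np.int64(268), np.int64(276), np.float64(272.0)) 67 (np.int64(269), np.int64(276), np.float64(272.5)) 68 (np.int64(269), np.int64(276), np.float64(272.5)) 69 (np.int64(269), np.int64(276), np.float64(272.5)) 70 (np.int64(269), np.int64(276), np.float64(272.5)) 71 (np.int64(270), np.int64(272), np.float64(271.0)) 
tool angle 0.7542 pos angle 0.7423 radius 0.1195 normal off 0.0014 lat 0.001 tilt 0.0027
[-0.0027, 0.001, 0.0, -0.0027, 0.0108, 0.0031, 1.0],
```

>>> {"name": "carry_out", "arguments": {
  "increments": [
    [[-0.002,0.0005,-0.0007,-0.0015,0.009,0.0015,1],[-0.002,0.0005,-0.0005,-0.0015,0.009,0.0015,1],[0,0,0,0,0,0,1]]
  ]
}}

```text
time_s: 21.65
position: [0.5667, 0.0679, 0.1108]
tool_rot: [-0.042, 0.921, 0.102, 0.374]
wrist_force: [-13.4, -3.4, 10.2]
grip_width: 0.0036
```

```bash
python3 - <<'E'
from h import *
st(); i,im=tab("w20"); stem(im); swing(.771,1,off=0)
for r in (73,76,80): print(r,[(c,im[r,c].tolist()) for c in range(268,288)])
E
```

```text
21.65 [0.5667 0.0679 0.1108] [[0.699, 0.22, 0.68], [0.157, -0.976, 0.154], [0.697, -0.001, -0.717]] [-13.4  -3.4  10.2] 0.0036 [-0.03 -0.12  2.49  1.46  0.17 -1.64]
red [263  30  29  41 957] [277.00417973  46.73145246] yellow []
tab on plane: angle 0.7700232069636145 r 0.12001920298550747
on cylinder: angle 0.7700475117239554 y 0.11164133632953464
40 (np.int64(263), np.int64(292), np.float64(277.5)) 45 (np.int64(263), np.int64(292), np.float64(277.5)) 50 (np.int64(263), np.int64(291), np.float64(277.0)) 60 (np.int64(265), np.int64(288), np.float64(276.5)) 65 (np.int64(273), np.int64(281), np.float64(277.0)) 66 (np.int64(273), np.int64(281), np.float64(277.0)) 67 (np.int64(273), np.int64(281), np.float64(277.0)) 68 (np.int64(273), np.int64(281), np.float64(277.0)) 69 (np.int64(273), np.int64(281), np.float64(277.0)) 70 (np.int64(274), np.int64(281), np.float64(277.5)) 71 (np.int64(275), np.int64(277), np.float64(276.0)) 
tool angle 0.7717 pos angle 0.7676 radius 0.1195 normal off 0.0005 lat 0.0009 tilt 0.0022
[-0.0004, 0.0009, -0.0, -0.0022, -0.0007, 0.0015, 1.0],
73 [(268, [97, 78, 6
[... 654 characters left out ...]
 229, 239]), (278, [228, 232, 241]), (279, [231, 233, 242]), (280, [233, 236, 247]), (281, [234, 240, 253]), (282, [92, 77, 61]), (283, [92, 74, 56]), (284, [97, 79, 63]), (285, [98, 81, 64]), (286, [96, 78, 62]), (287, [98, 81, 64])]
80 [(268, [226, 226, 229]), (269, [228, 228, 231]), (270, [232, 234, 237]), (271, [247, 248, 249]), (272, [191, 195, 208]), (273, [207, 212, 225]), (274, [227, 229, 238]), (275, [226, 228, 238]), (276, [226, 229, 238]), (277, [227, 230, 239]), (278, [229, 232, 240]), (279, [231, 233, 242]), (280, [232, 236, 246]), (281, [232, 237, 250]), (282, [92, 77, 62]), (283, [88, 70, 51]), (284, [94, 75, 58]), (285, [95, 78, 61]), (286, [95, 77, 59]), (287, [95, 77, 61])]
```

>>> {"name": "carry_out", "arguments": {
  "increments": [
    [[0,0.0002,-0.0015,-0.0005,0,0.0005,1],[0,0,0,0,0,0,1]]
  ]
}}

```text
time_s: 21.95
position: [0.5666, 0.0679, 0.1107]
tool_rot: [-0.042, 0.921, 0.102, 0.373]
wrist_force: [-16.9, -2.7, 14.0]
grip_width: 0.0038
```

```bash
python3 - <<'E'
from h import *
st(); i,im=tab("w21"); stem(im); swing(.771,1,off=0)
for r in (73,80): c=np.where(im[r,268:290].min(axis=1)>180)[0]+268; print(r,c.min(),c.max())
cv2.imwrite("pics/w21b.png",cv2.resize(im[20:320,60:500],(800,545),interpolation=cv2.INTER_CUBIC))
E
```

```text
21.95 [0.5666 0.0679 0.1107] [[0.701, 0.22, 0.678], [0.157, -0.976, 0.153], [0.695, -0.001, -0.719]] [-16.9  -2.7  14. ] 0.0038 [-0.03 -0.12  2.48  1.44  0.17 -1.61]
red [263  30  29  41 961] [276.99479709  46.74817898] yellow []
tab on plane: angle 0.770575486604977 r 0.12002534618862037
on cylinder: angle 0.7710947659152998 y 0.11164555625610267
40 (np.int64(263), np.int64(292), np.float64(277.5)) 45 (np.int64(263), np.int64(292), np.float64(277.5)) 50 (np.int64(263), np.int64(291), np.float64(277.0)) 60 (np.int64(265), np.int64(288), np.float64(276.5)) 65 (np.int64(273), np.int64(281), np.float64(277.0)) 66 (np.int64(273), np.int64(281), np.float64(277.0)) 67 (np.int64(273), np.int64(281), np.float64(277.0)) 68 (np.int64(273), np.int64(281), np.float64(277.0)) 69 (np.int64(273), np.int64(281), np.float64(277.0)) 70 (np.int64(274), np.int64(281), np.float64(277.5)) 71 (np.int64(275), np.int64(277), np.float64(276.0)) 
tool angle 0.769 pos angle 0.7686 radius 0.1196 normal off 0.0 lat 0.001 tilt 0.0024
[-0.0003, 0.001, -0.0, -0.0024, 0.002, 0.0013, 1.0],
73 273 280
80 268 281
```

View pics/w21b.png

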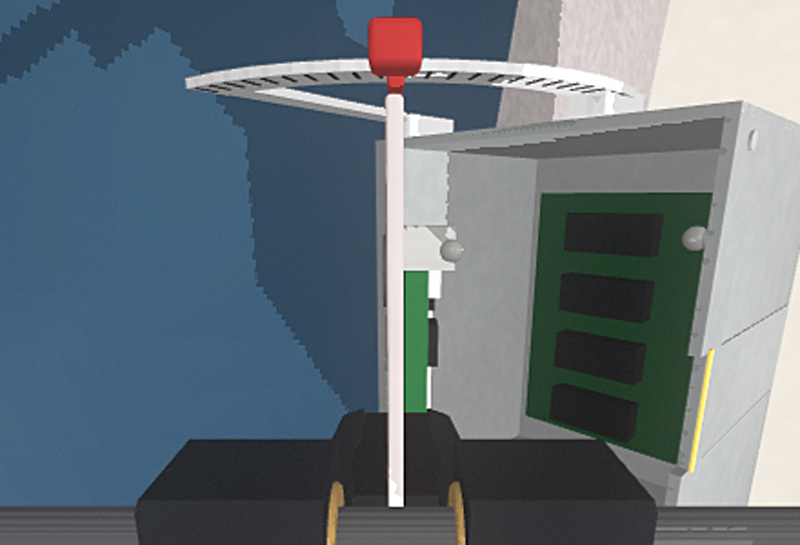

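Alignment is on: tab, stem and flap edge are all centred at col 277. The radial force of about 22 N rose with the last nudge, so I'll ease it the other way.

>>> {"name": "carry_out", "arguments": {
  "increments": [
    [[0,0,0.0015,-0.0005,0,0,1],[0,0,0,0,0,0,1]]
  ]
}}

```text
time_s: 22.25
position: [0.568, 0.0682, 0.1121]
tool_rot: [-0.041, 0.921, 0.103, 0.374]
wrist_force: [3.7, -0.3, -7.9]
grip_width: 0.0034
```

```bash
python3 - <<'E'
from h import *
st(); i,im=tab("w22"); swing(.771,1,off=0)
c=np.where(im[73,262:295].min(axis=1)>180)[0]+262; print(c.min(),c.max())
E
```

```text
22.25 [0.568  0.0682 0.1121] [[0.698, 0.22, 0.681], [0.158, -0.975, 0.153], [0.698, 0.001, -0.716]] [ 3.7 -0.3 -7.9] 0.0034 [-0.03 -0.12  2.48  1.45  0.17 -1.63]
red [258  29  30  42 974] [272.61806982  46.35831622] yellow []
tab on plane: angle 0.7714639506838394 r 0.12035479546398216
on cylinder: angle 0.7735780675039892 y 0.11172633520107941
tool angle 0.7721 pos angle 0.7549 radius 0.1193 normal off 0.002 lat 0.001 tilt 0.0015
[-0.0019, 0.0009, -0.0, -0.0015, -0.0011, 0.0026, 1.0],
274 281
```

>>> {"name": "carry_out", "arguments": {
  "increments": [
    [[-0.0028,0.0005,0,-0.001,0,0.001,1],[0,0,0,0,0,0,1]]
  ]
}}

```text
time_s: 22.55
position: [0.5666, 0.0678, 0.1106]
tool_rot: [-0.042, 0.921, 0.103, 0.375]
wrist_force: [-4.4, -1.1, 0.6]
grip_width: 0.0038
```

```bash
cat > chk.py <<'E'
from h import *
import sys
st(); i,im=tab(sys.argv[1]); stem(im); swing(.771,1,off=0)
for r in (73,80,100,120): c=np.where(im[r,262:295].min(axis=1)>180)[0]+262; print(r,c.min(),c.max())
E
python3 chk.py w23
```

```text
22.55 [0.5666 0.0678 0.1106] [[0.698, 0.22, 0.681], [0.158, -0.976, 0.153], [0.698, 0.0, -0.716]] [-4.4 -1.1  0.6] 0.0038 [-0.03 -0.12  2.49  1.48  0.17 -1.66]
red [263  29  30  42 982] [277.22912424  46.30244399] yellow []
tab on plane: angle 0.7710060669112346 r 0.12041773005057342
on cylinder: angle 0.7708815762693569 y 0.11174806577674101
40 (np.int64(263), np.int64(292), np.float64(277.5)) 45 (np.int64(263), np.int64(292), np.float64(277.5)) 50 (np.int64(263), np.int64(292), np.float64(277.5)) 60 (np.int64(266), np.int64(288), np.float64(277.0)) 65 (np.int64(273), np.int64(282), np.float64(277.5)) 66 (np.int64(273), np.int64(282), np.float64(277.5)) 67 (np.int64(273), np.int64(281), np.float64(277.0)) 68 (np.int64(273), np.int64(281), np.float64(277.0)) 69 (np.int64(274), np.int64(281), np.float64(277.5)) 70 (np.int64(274), np.int64(281), np.float64(277.5)) 71 None 
tool angle 0.7731 pos angle 0.77 radius 0.1193 normal off 0.0004 lat 0.0009 tilt 0.0017
[-0.0001, 0.0009, -0.0, -0.0017, -0.0021, 0.0023, 1.0],
73 273 281
80 262 281
100 273 281
120 273 294
```

```bash
python3 - <<'E'
from h import *
it,t=snap("top","t3")
for b in blobs(t,(5,180,120),(16,255,255),40): print(b[:2],onz(it,b[1],.151)[0].round(3))
for k in range(3): cams.read_camera("wrist")
i,im=tab("w24"); st(); c=np.where(im[73,262:295].min(axis=1)>180)[0]+262; print(c.min(),c.max())
a=cv2.imread("pics/top0.png"); d=cv2.absdiff(a,t).max(2)>60; d=cv2.morphologyEx(d.astype(np.uint8),cv2.MORPH_OPEN,np.ones((3,3)))
n,l,s,cc=cv2.connectedComponentsWithStats(d); print([(s[j].tolist()) for j in range(1,n)])
arm.close_job()
E
```

```text
([354, 211, 9, 7, 54], [358.2, 213.9]) [ 0.509 -0.283  0.151]
([351, 278, 16, 32, 232], [358.8, 293.4]) [ 0.278 -0.283  0.151]
red [263  29  29  42 981] [276.96534149  46.32925586] yellow []
tab on plane: angle 0.771484302201986 r 0.12032380228387032
on cylinder: angle 0.7715412843008636 y 0.11172498158198473
22.85 [0.5667 0.0678 0.1107] [[0.698, 0.22, 0.681], [0.158, -0.975, 0.153], [0.698, 0.0, -0.716]] [-6.4 -0.6  1.9] 0.0035 [-0.03 -0.12  2.49  1.48  0.17 -1.66]
273 281
[[250, 172, 24, 25, 382], [249, 174, 8, 11, 63], [237, 177, 4, 3, 12], [243, 176, 3, 3, 9], [232, 178, 4, 3, 12], [225, 181, 4, 3, 12], [211, 182, 20, 23, 305], [321, 197, 22, 23, 166], [299, 200, 6, 6, 30], [235, 212, 14, 7, 55], [292, 213, 9, 16, 75], [238, 217, 16, 6, 57], [302, 222, 21, 21, 182], [283, 231, 10, 22, 115], [342, 240, 14, 13, 124], [149, 243, 4, 5, 16], [238, 244, 27, 22, 172], [151, 249, 4, 6, 19], [233, 248, 4, 6, 20], [525, 248, 27, 12, 137], [504, 250, 56, 66, 2233], [154, 257, 8, 22, 67], [500, 272, 4, 3, 12], [351, 278, 17, 32, 269], [361, 281, 163, 125, 7363], [498, 280, 4, 4, 14], [223, 284, 38, 43, 1073], [262, 305, 25, 12, 137], [264, 305, 121, 115, 7236], [526, 311, 24, 19, 203], [255, 316, 3, 3, 9], [494, 322, 4, 4, 14], [205, 331, 14, 27, 191], [488, 346, 8, 6, 34], [167, 371, 90, 49, 2133], [262, 381, 18, 39, 196], [177, 385, 11, 8, 52], [287, 399, 3, 6, 18]]
the job is handed in; nothing more can be done
```

I took the smaller orange pry tool from the rack, levered the flap to about 0.29 rad with its blade in the slot, and stood the tool back in its hole. I then gripped the flap by its top edge and swung it down without releasing it. The job is handed in at about 22.9 s with the flap held on the red index, at about 0.77 rad.

**Checks that passed**
- **Alignment:** the red tab and the flap edge were both centred at column 277 in the wrist view, which is agreement within about 0.005 rad. The yellow pointer itself was hidden behind the tab's stem, so I judged by the flap edge.
- **Index tab:** it measured 0.770–0.771 rad all through the swing, so it stayed as set.
- **Pry tool:** its top is at the same pixels as at the start, upright and seated in its hole.
- **Forces:** the wrist read about 7 N at the end, with the jaws closed to about 3.5–4 mm on the 4 mm flap. The highest force I read was about 22 N.

**Checks that failed or disagreed**
- **Fallen decoys:** the large orange, pink and turquoise tools that stood free on their blade tips at the start are now lying down. The turquoise one was already leaning at 1.4 s, and I saw no contact with the arm in the poses or force readings. I take it they toppled by themselves, but I cannot prove it, and I left them there.
- **Tab radius:** the tab's red face measured 120 mm from the hinge line, against the stated 105 mm for its middle. I put this down to the camera seeing its outer face. The angle agreed in every view.
- **Other bench items:** a before-and-after comparison of the top view also showed the arm, shadows, flap and small differences near the meter at its edges. I did not check those individually.

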